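# Dip the gear case with the gauge rod and hold it up for reading

### The job

Take the yellow-handled gauge rod from its rest, slide it gently into the slanting guide tube of the green gear case until its brass collar stops on the mouth of the tube, then draw it right out again. Present it for reading: hold the rod level with its red tip over the middle of the white tile, about 10 cm above it, and finish like that, still holding the rod up in the gripper. Leave the blue ink tin, the tape roll and the small carton where they are.

Things in the scene. Friction and masses are not known exactly. Their poses are not given: they have to be found in the camera images.
- gauge_rod: Loose gauge rod, 0.12 kg, 175 mm long, lying level. Origin: middle of the handle, on the axis; x runs along the rod to the tip. Yellow square handle 18 x 18 mm, 70 mm long (x -35 to 35 mm), flats facing +-y and +-z; thin neck; brass collar 32 mm in diameter, x 39 to 44 mm; then steel rod 8 mm in diameter to the rounded red tip at x 140 mm. Centre of mass about x 20 mm.
- rod_collar (a point): Point on the rod's axis on the tip-side face of the collar (x +44 mm in the rod's frame), which comes to rest on the tube's mouth. Axes as the rod's.
- rod_tip (a point): Outer end of the rod's red tip (x +140 mm in the rod's frame). Axes as the rod's.
- guide_tube: Steel tube fixed to the case's right side, mouth up and away from it. Origin: centre of the mouth, in the plane of its rim, 123 mm above the counter. z runs along the bore, out of the mouth, 30 degrees above level. Bore 11 mm in diameter, flaring to 23 mm over the last 18 mm; rim 30 mm across; 102 mm deep, so the rod (96 mm beyond the collar) does not reach the bottom.
- gear_case: Green gear case, fixed, 100 x 110 mm on the counter and 115 mm high (brass breather to 136 mm), a shaft stub on its front. Origin: centre of its underside; the guide tube leaves its -y side.
- rod_rest: Grey rest, fixed, 190 x 40 mm. Origin: underside, below the middle of the rod's handle (within 3 mm); x runs along the rod to its tip. Rod axis 55 mm above the counter, in two notched posts 8 mm thick, 34 mm wide, at x -27 mm (under the rear of the handle) and 105 mm, cheeks ending 0 to 5 mm above the axis. Base plate 8 mm thick. The handle is free beside and below from x -20 to 35 mm.
- reading_tile: White tile, fixed flat on the counter, 90 x 90 x 8 mm. Origin: centre of its underside.
- ink_tin: Loose bystander: small blue and cream ink tin, 61 mm in diameter, 46 mm high. Origin: centre of its underside.
- tape_roll: Loose bystander: blue roll of tape lying flat, 93 mm in diameter, 24 mm high. Origin: centre of its underside.
- carton: Loose bystander: small brown kraft carton lying flat, 47 x 160 x 39 mm, long along its y axis. Origin: centre of its underside.

How it is judged:
On the way, in this order (a step that is already met when the one before it is completed fails the run):
1. the rod is in the guide tube with its collar stopped on the mouth (z of rod_collar in the frame of guide_tube below 0.003 m and z of rod_tip in the frame of guide_tube below -0.09 m and distance between rod_collar and guide_tube below 0.008 m and angle between the x axis of gauge_rod and the z axis of guide_tube, either way round below 0.08 rad), for 0.2 s.
2. the rod is drawn right out of the tube, in the gripper (z of rod_tip in the frame of guide_tube above 0.01 m and contact force between the fingers and gauge_rod above 1 N), for 0.1 s.
At the end, for the whole second after the job is handed in: The gripper holds the rod still (below 20 mm/s) and level within 8 degrees, its tip within 40 mm sideways of the tile's centre and 65 to 160 mm above the counter; the rod touches neither case, tube, rest, tile nor bystanders; the bystanders are within 30 mm of where they stood (horizontal distance between rod_tip and reading_tile below 0.04 m and height (world z) of rod_tip between 0.065 and 0.16 m and angle between gauge_rod's own x axis and vertical between 1.4308 and 1.7108 rad and contact force between the fingers and gauge_rod above 1 N and contact force between gauge_rod and gear_case below 0.1 N and contact force between gauge_rod and rod_rest below 0.1 N and contact force between gauge_rod and reading_tile below 0.1 N and contact force between gauge_rod and ink_tin below 0.1 N and contact force between gauge_rod and tape_roll below 0.1 N and contact force between gauge_rod and carton below 0.1 N and linear speed of gauge_rod below 0.02 m/s and angular speed of gauge_rod below 0.15 rad/s and distance of each of ink_tin, tape_roll, carton from where it was at the start of the episode below 0.03 m); the arm keeps its last pose, push and grip.
It fails at once if the rod is forced against the gear case or its tube (more than 40 N) (contact force between gauge_rod and gear_case above 40 N).
It fails at once if a bystander is pushed more than 30 mm (distance of any of ink_tin, tape_roll, carton from where it was at the start of the episode above 0.03 m).
It also fails if it takes over 51 s, if anything falls off the work surface, if the arm or the gripper's body presses on something with over 40 N, if the wrist force passes 120 N, or if a joint passes its speed limit or range.

### The arm

A 6-joint arm with a two-finger parallel gripper is mounted at the origin on a cart in front of the work surface, level with it; the furniture and walls round the work are solid. World frame = base frame: x ahead of the robot, y to its left, z up, the work surface at z = 0. Lengths are in m, angles in rad, forces in N, time in s.
With the tool pointing down it reaches from about 0.35 to 0.875 m from the base axis. Payload 4.2 kg.
Tool frame: the origin (TCP) lies at the centre of the arm's flange, where the gripper is bolted on; the fingertips stand 173 mm ahead of it and the grasp point (between the pads) lies 155 mm ahead of it; z points along the fingers, y is the direction in which the jaws open and shut (so a half turn about z gives the same grasp; the last joint's range is limited). The gripper opens to 85 mm and grips with 20 to 120 N. Pads are 22 mm wide; open, the fingers measure 114 mm over their backs; the gripper's body (76 mm by 85 mm) begins 54 mm behind the grasp point. The pads swing forward as they close: fully open they stand 13 mm farther back than shut.
Start: joints at [1.378, 0.385, 0.008, 0, -1.194, -0.259], TCP at [0.273, 0.562, 0.405] pointing down, gripper open.
Joint ranges: [-3.14, 3.14], [-1.21, 2.06], [-1.07, 1.41], [-3.16, 2.05], [-2.99, -0.16], [-3.1, 3.1]. Speed limits (rad/s): [2.79, 2.79, 3.14, 3.14, 3.14, 3.14].

### API

Orientations are given as a unit quaternion [w, x, y, z].
In Python, from cell import * gives the robot as it stands.
- The arm moves only by the tool send_rows, never from a script. Its argument "series" is a list of rows, each an object of numbers: "dx", "dy", "dz": the shift along the world's x, y, z in m; "yaw": the turn about the world's z in degrees; "grip": the finger opening in m, from 0 to 0.0854. In form: [{"dx": .., "dy": .., "dz": .., "yaw": .., "grip": ..}, ...]. A call has exactly 8 rows; each row is the pose to reach, as a shift and turn from the pose commanded when the call began; what a row does not reach only later rows make up. A row lasts 1/8 s, in which the tool goes at most 62.5 mm and 10.7 degrees, less where a joint would pass 70% of its speed; a pose out of reach is approached as far as the arm can. A call with a gripper value outside its range is refused whole. The fingers move at their own pace and stop on an object; "grip_force" is the grip in N (left out, the last holds). Time passes only in rows, so rows that repeat a pose let the fingers close, or fill a call up. It gives the time, the measured TCP pose, the force and the opening at its end, in the units of the state.
- get_state(): the state, without advancing time (a new reading comes with each control period).
- camera(name): name is "scene" or "top"; returns the picture (384x512x3 uint8, red, green, blue); there is no depth.
- get_calibration(name): a dict with "fx", "fy", "cx", "cy" (pixels), "xyz" and "rotation" of the camera in the world. Camera axes: x right, y up, looking along -z (the intrinsics and any distortion apply to the point x, -y, -z); pixel columns grow to the right and rows downward; lengths in m; the calibration is good to about 2 mm. A picture is of the moment at which its call begins. get_calibration takes no time and is no camera call.
- sign_off(): hands the job in, once; it reports no verdict.
The state is a dict: "clock": time; "q": joint angles; "qd": joint speeds; "tau": joint torques, N m; "position": TCP position; "eef_rot": TCP orientation; "force": force on the tool from outside, world axes, zero at the start; "moment": the same for the moment, N m; "width": finger opening in m.
Only numpy, scipy, OpenCV 4.12 (cv2) and the standard library are available. Lean on these libraries where they do the work, as an engineer would, in place of code of your own. Each camera call takes 0.05 s, during which the arm holds its last target.

## Working session

There is one attempt and no reset: what is moved stays moved. The work goes in short steps, Python scripts to look and compute and a tool call to move; the robot and the scene stay as the last step left them, time stands still between calls to the robot, and variables do not carry over. Pictures are saved under pics/ and viewed, and the job is handed in when it is done.

Besides the shell and the picture viewer there is one more tool, called after "Request:" as a command line: name --argument value ..., lists and objects as JSON in quotes. send_rows: Moves the arm, as the interface text tells. Its arguments: {"type":"object","properties":{"series":{"type":"array"},"grip_force":{"type":"number"}},"required":["series"]}

```bash
ls; mkdir -p pics
python3 - <<'E'
from cell import *
import cv2
for n in ("scene","top"):
    im=camera(n); cv2.imwrite(f"pics/{n}0.png",cv2.cvtColor(im,cv2.COLOR_RGB2BGR)); print(n,get_calibration(n))
print(get_state())
E
```

```text
pics
scene {'fx': 483.01588126185675, 'fy': 483.01588126185675, 'cx': 248.18031813648673, 'cy': 188.72328500157636, 'xyz': array([-0.31429721, -0.80107437,  1.36560231]), 'rotation': array([ 0.84840002,  0.31860369, -0.15173808, -0.39456894])}
top {'fx': 348.09383144128503, 'fy': 348.09383144128503, 'cx': 256.0292317090414, 'cy': 194.04003864706405, 'xyz': array([ 0.46899619, -0.09780535,  1.19257914]), 'rotation': array([ 0.71525955,  0.03584074, -0.03205004, -0.69720299])}
{'clock': 0.1, 'q': array([ 1.37757834e+00,  3.85474938e-01,  6.77844295e-03, -4.25947752e-04,
       -1.19397535e+00, -2.58643023e-01]), 'qd': array([ 0.00029699, -0.00257874,  0.0010287 ,  0.00205986, -0.00071337,
        0.00060389]), 'tau': array([-5.36385528e-05, -3.93317592e+01,  1.88931048e+01,  4.19789582e+00,
       -2.56429703e-03,  5.43966280e-06]), 'position': array([0.27276803, 0.56214236, 0.40374108]), 'eef_rot': array([ 9.43731804e-04,  9.74568036e-01, -2.24089767e-01, -1.67180964e-04]), 'force': array([ 0.47857955, -0.45973622, -0.16456733]), 'moment': array([-0.02095133, -0.03078001, -0.03642027]), 'width': 0.0853346600811107}
```

View pics/scene0.png

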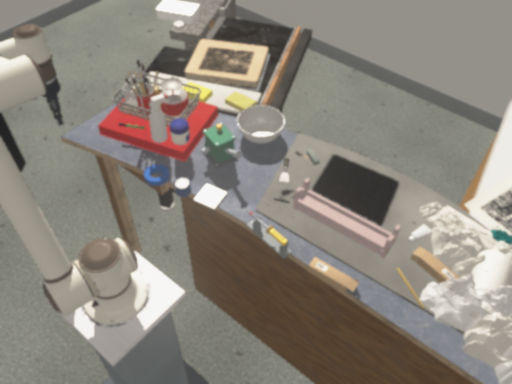

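View pics/top0.png

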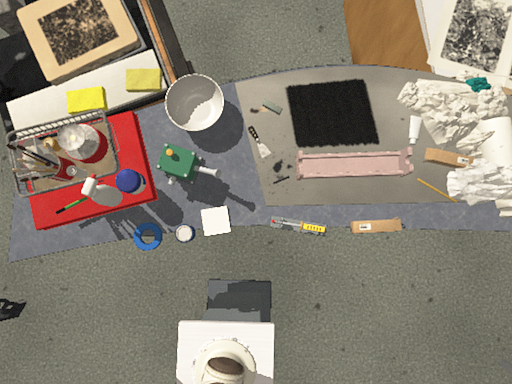

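```bash
cat > h.py <<'E'
import numpy as np, cv2
from scipy.spatial.transform import Rotation as R
def rot(c):
    q=np.array(c["rotation"]); return R.from_quat([q[1],q[2],q[3],q[0]]).as_matrix()
def ray(c,u,v):
    d=np.array([(u-c["cx"])/c["fx"],-(v-c["cy"])/c["fy"],-1.0]); d=rot(c)@d
    return np.array(c["xyz"]),d/np.linalg.norm(d)
def onz(c,u,v,z):
    o,d=ray(c,u,v); return o+d*(z-o[2])/d[2]
def proj(c,p):
    q=rot(c).T@(np.array(p)-c["xyz"]); return np.array([c["cx"]+c["fx"]*q[0]/-q[2], c["cy"]+c["fy"]*q[1]/q[2]])
def tri(c1,p1,c2,p2):
    o1,d1=ray(c1,*p1);o2,d2=ray(c2,*p2)
    A=np.stack([d1,-d2],1); s=np.linalg.lstsq(A,o2-o1,rcond=None)[0]
    a=o1+s[0]*d1;b=o2+s[1]*d2; return (a+b)/2,np.linalg.norm(a-b)
def crop(src,dst,x0,y0,x1,y1,k):
    im=cv2.imread(src)[y0:y1,x0:x1]; cv2.imwrite(dst,cv2.resize(im,None,fx=k,fy=k,interpolation=cv2.INTER_CUBIC))
E
python3 - <<'E'
from h import *
crop("pics/top0.png","pics/t_a.png",260,205,340,245,9)
crop("pics/top0.png","pics/t_b.png",145,135,245,205,8)
crop("pics/scene0.png","pics/s_a.png",235,200,315,260,9)
crop("pics/scene0.png","pics/s_b.png",190,110,260,170,10)
E
```

```text
(no output)
```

View pics/t_a.png

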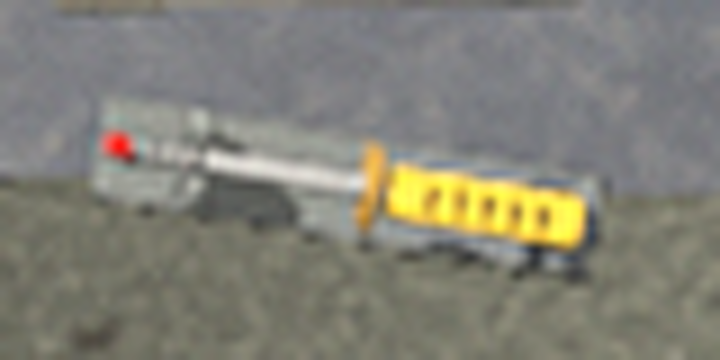

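View pics/t_b.png

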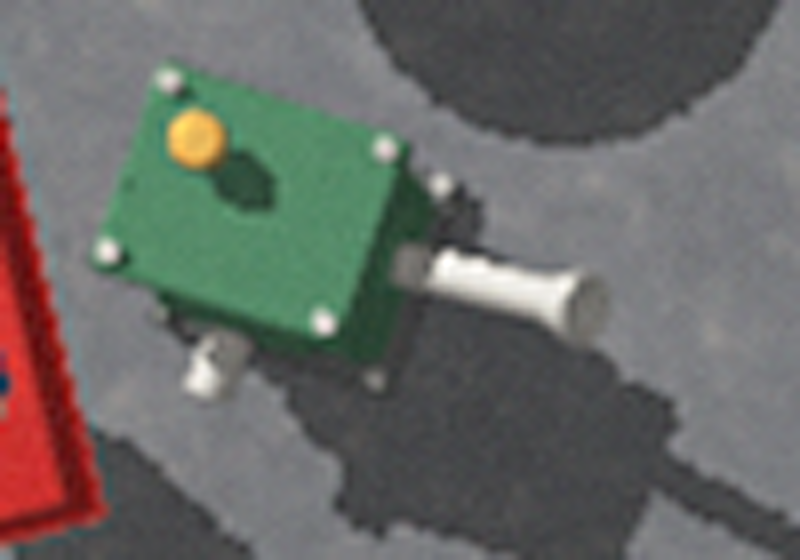

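View pics/s_a.png

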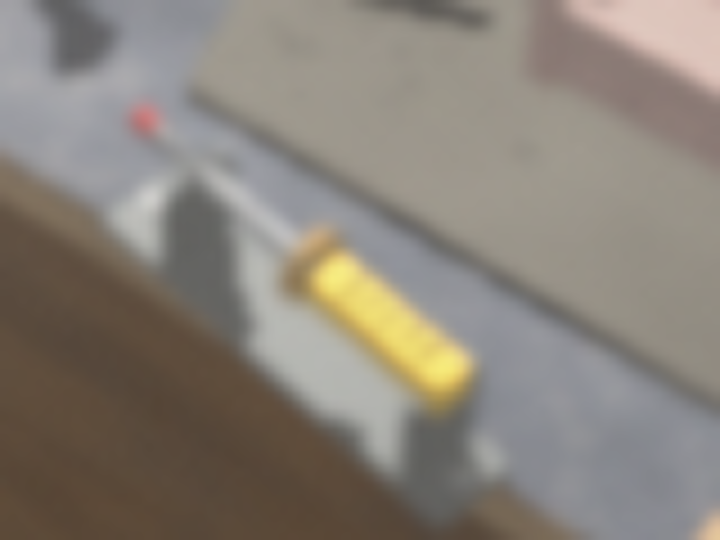

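View pics/s_b.png

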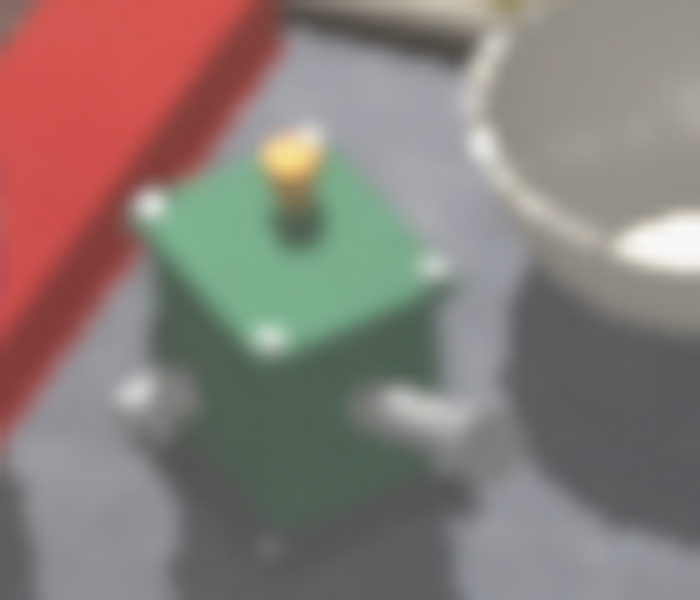

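Run:
```python
from h import *
from cell import *
T=get_calibration("top");S=get_calibration("scene")
np.set_printoptions(precision=4,suppress=True)
im=cv2.imread("pics/top0.png"); hsv=cv2.cvtColor(im,cv2.COLOR_BGR2HSV)
def cc(mask,x0,y0,x1,y1):
    m=np.zeros_like(mask);m[y0:y1,x0:x1]=mask[y0:y1,x0:x1];ys,xs=np.nonzero(m);return xs,ys
y=cv2.inRange(hsv,(22,140,150),(33,255,255)); xs,ys=cc(y,300,215,330,240)
rect=cv2.minAreaRect(np.stack([xs,ys],1).astype(np.float32)); print(rect,len(xs))
print("handle",onz(T,xs.mean(),ys.mean(),.064))
r=cv2.inRange(hsv,(0,150,120),(8,255,255)); xr,yr=cc(r,265,212,285,235); print("tip px",xr.mean(),yr.mean(),len(xr),onz(T,xr.mean(),yr.mean(),.057))
h=onz(T,xs.mean(),ys.mean(),.064);t=onz(T,xr.mean(),yr.mean(),.057);d=(t-h)[:2];print("len",np.linalg.norm(d),"ang",np.degrees(np.arctan2(d[1],d[0])))
# scene check
im2=cv2.imread("pics/scene0.png");hsv2=cv2.cvtColor(im2,cv2.COLOR_BGR2HSV)
ys2,xs2=np.nonzero(cv2.inRange(hsv2,(20,90,140),(33,255,255))[200:260,235:315]);print("scene handle px",xs2.mean()+235,ys2.mean()+200, proj(S,h))
# case screws
P=[onz(T,145+(a-4+.0)/8,135+(b-4)/8,.117) for a,b in [(169,80),(387,148),(323,322),(108,250)]]
P=np.array(P);print(P)
print("center",P.mean(0)); 
for i in range(4): e=P[(i+1)%4]-P[i];print(np.linalg.norm(e),np.degrees(np.arctan2(e[1],e[0])))
print("mouth", onz(T,145+590/8,135+307/8,.123))
print("mouth tri",tri(T,(145+590/8,135+307/8),S,(190+49.5,110+44)))
a=onz(T,145+(435)/8,135+272/8,.09);print(a)
w=cv2.inRange(hsv,(0,0,225),(180,40,255)); xw,yw=cc(w,195,200,235,240);rc=cv2.minAreaRect(np.stack([xw,yw],1).astype(np.float32));print(rc);print("tile",onz(T,*rc[0],.008))
```

```text
((313.32659912109375, 227.6271514892578), (21.516094207763672, 5.245973110198975), 8.746162414550781) 103
handle [ 0.4738 -0.2777  0.064 ]
tip px 272.5 220.5 4 [ 0.4932 -0.1461  0.057 ]
len 0.13302967407314045 ang 81.61740907790366
scene handle px 277.29411764705884 235.875 [277.656  235.2175]
[[0.7221 0.1981 0.117 ]
 [0.697  0.111  0.117 ]
 [0.6274 0.1331 0.117 ]
 [0.6538 0.2186 0.117 ]]
center [0.6751 0.1652 0.117 ]
0.09061044045183114 -106.0545120709458
0.07300678598743678 162.4459368373187
0.08948592752140916 72.8855857150378
0.0713306606493962 -16.67358212845903
mouth [0.6335 0.0267 0.123 ]
mouth tri (array([0.6332, 0.0258, 0.1272]), np.float64(0.001089058992656893))
[0.6512 0.0932 0.09  ]
((215.1621551513672, 220.47299194335938), (26.63263511657715, 26.797033309936523), 80.53767395019531)
tile [0.4894 0.0464 0.008 ]
```

Request:
send_rows --series '[{"dx": 0.0145, "dy": -0.06, "dz": 0, "yaw": -5.25, "grip": 0.085}, {"dx": 0.029, "dy": -0.12, "dz": 0, "yaw": -10.5, "grip": 0.085}, {"dx": 0.0435, "dy": -0.18, "dz": 0, "yaw": -15.75, "grip": 0.085}, {"dx": 0.058, "dy": -0.24, "dz": 0, "yaw": -21, "grip": 0.085}, {"dx": 0.0725, "dy": -0.3, "dz": 0, "yaw": -26.25, "grip": 0.085}, {"dx": 0.087, "dy": -0.36, "dz": 0, "yaw": -31.5, "grip": 0.085}, {"dx": 0.1015, "dy": -0.42, "dz": 0, "yaw": -36.75, "grip": 0.085}, {"dx": 0.116, "dy": -0.48, "dz": 0, "yaw": -42, "grip": 0.085}]' --grip_force 30

```text
clock: 1.1
position: [0.3886, 0.0803, 0.4048]
eef_rot: [-0.0, 0.829, -0.559, 0.0]
force: [2.1, 1.5, 0.1]
width: 0.0847
```

Request:
send_rows --series '[{"dx": 0.014, "dy": -0.058, "dz": 0, "yaw": -5, "grip": 0.06}, {"dx": 0.028, "dy": -0.116, "dz": 0, "yaw": -10, "grip": 0.06}, {"dx": 0.042, "dy": -0.174, "dz": -0.02, "yaw": -15, "grip": 0.06}, {"dx": 0.056, "dy": -0.232, "dz": -0.04, "yaw": -20, "grip": 0.06}, {"dx": 0.07, "dy": -0.29, "dz": -0.06, "yaw": -25, "grip": 0.06}, {"dx": 0.082, "dy": -0.338, "dz": -0.08, "yaw": -29, "grip": 0.06}, {"dx": 0.086, "dy": -0.353, "dz": -0.105, "yaw": -30.4, "grip": 0.06}, {"dx": 0.086, "dy": -0.353, "dz": -0.105, "yaw": -30.4, "grip": 0.06}]'

```text
clock: 2.1
position: [0.4741, -0.2717, 0.297]
eef_rot: [-0.002, -0.653, 0.757, 0.003]
force: [-1.0, 0.2, 0.1]
width: 0.0597
```

Run:
```python
from h import *
from cell import *
for n in ("scene","top"):
    im=camera(n); cv2.imwrite(f"pics/{n}1.png",cv2.cvtColor(im,cv2.COLOR_RGB2BGR))
s=get_state();print(s["position"],s["q"])
q=s["eef_rot"];print(R.from_quat([q[1],q[2],q[3],q[0]]).as_matrix())
crop("pics/scene1.png","pics/s1a.png",215,150,325,260,7)
crop("pics/top1.png","pics/t1a.png",255,190,345,250,8)
```

```text
[ 0.47478843 -0.27057172  0.29974269] [-2.21185419e-01  3.53762360e-01 -3.30130174e-01  1.86607927e-04
 -8.87554136e-01  7.68203105e-02]
[[-1.43747511e-01 -9.89614172e-01 -6.66240797e-04]
 [-9.89614392e-01  1.43747542e-01  1.48013506e-06]
 [ 9.43057143e-05  6.59534247e-04 -9.99999778e-01]]
```

View pics/s1a.png

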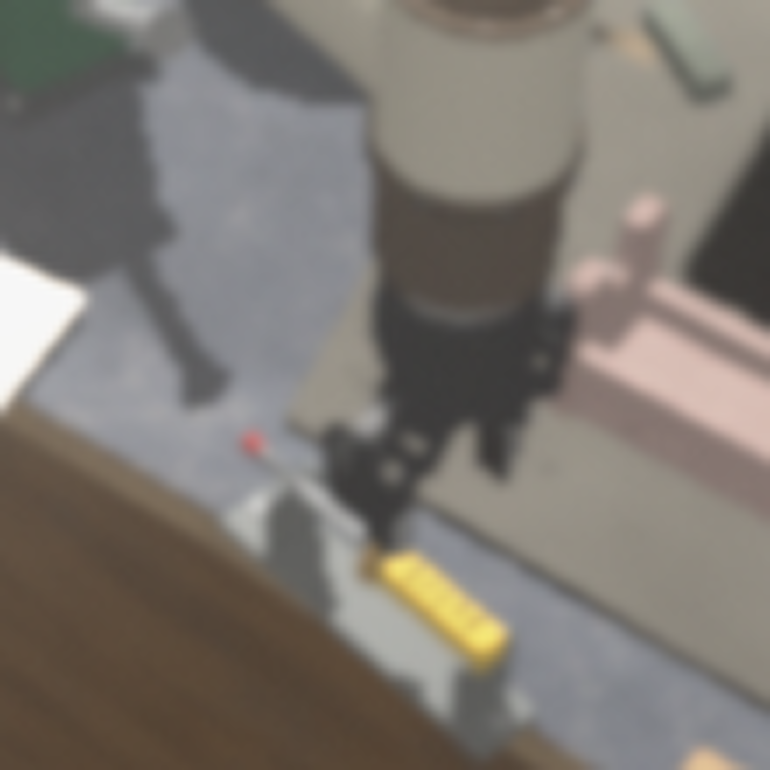

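View pics/t1a.png

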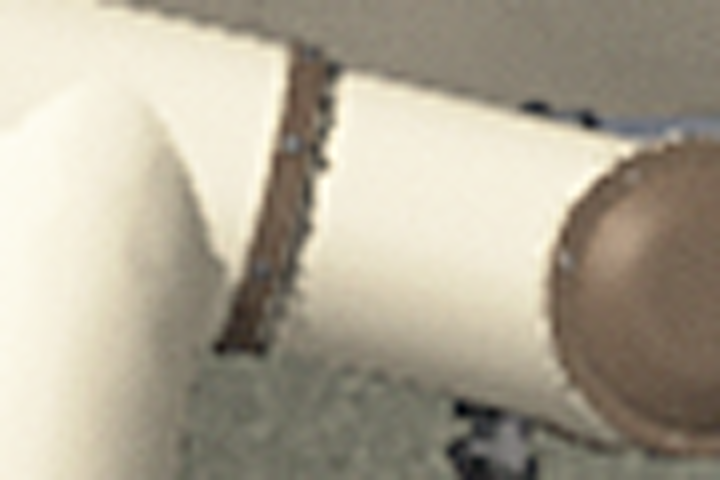

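Request:
send_rows --series '[{"dx": 0, "dy": 0, "dz": -0.03, "yaw": 0, "grip": 0.06}, {"dx": 0, "dy": 0, "dz": -0.06, "yaw": 0, "grip": 0.06}, {"dx": 0, "dy": 0, "dz": -0.09, "yaw": 0, "grip": 0.06}, {"dx": 0, "dy": 0, "dz": -0.09, "yaw": 0, "grip": 0.06}, {"dx": 0, "dy": 0, "dz": -0.09, "yaw": 0, "grip": 0.01}, {"dx": 0, "dy": 0, "dz": -0.09, "yaw": 0, "grip": 0.01}, {"dx": 0, "dy": 0, "dz": -0.09, "yaw": 0, "grip": 0.01}, {"dx": 0, "dy": 0, "dz": -0.09, "yaw": 0, "grip": 0.01}]' --grip_force 30

```text
clock: 3.2
position: [0.4754, -0.2707, 0.2114]
eef_rot: [0.001, -0.654, 0.756, -0.001]
force: [-0.8, 2.8, 6.9]
width: 0.0172
```

Request:
send_rows --series '[{"dx": 0, "dy": 0, "dz": 0.02, "yaw": 0, "grip": 0.01}, {"dx": 0, "dy": 0, "dz": 0.045, "yaw": 0, "grip": 0.01}, {"dx": 0.01, "dy": 0.015, "dz": 0.075, "yaw": -1, "grip": 0.01}, {"dx": 0.035, "dy": 0.045, "dz": 0.085, "yaw": -3, "grip": 0.01}, {"dx": 0.06, "dy": 0.075, "dz": 0.085, "yaw": -5, "grip": 0.01}, {"dx": 0.085, "dy": 0.105, "dz": 0.085, "yaw": -7, "grip": 0.01}, {"dx": 0.1, "dy": 0.125, "dz": 0.085, "yaw": -8.3, "grip": 0.01}, {"dx": 0.105, "dy": 0.13, "dz": 0.085, "yaw": -8.3, "grip": 0.01}]'

```text
clock: 4.2
position: [0.5803, -0.1396, 0.2945]
eef_rot: [-0.0, -0.598, 0.801, 0.0]
force: [0.1, 0.7, -1.1]
width: 0.0174
```

```bash
cat > look.py <<'E'
import sys
from h import *
from cell import *
k=sys.argv[1]
np.set_printoptions(precision=4,suppress=True)
for n in ("scene","top"):
    im=camera(n); cv2.imwrite(f"pics/{n}{k}.png",cv2.cvtColor(im,cv2.COLOR_RGB2BGR))
s=get_state();print(s["clock"],s["position"],s["width"],s["force"])
q=s["eef_rot"];M=R.from_quat([q[1],q[2],q[3],q[0]]).as_matrix();print("heading",np.degrees(np.arctan2(-M[1,0],-M[0,0])),"tilt",M[2])
crop(f"pics/scene{k}.png",f"pics/s{k}.png",200,120,300,220,6)
crop(f"pics/top{k}.png",f"pics/t{k}.png",195,135,295,210,8)
E
python3 look.py 2
```

```text
4.3 [ 0.5799 -0.1405  0.2945] 0.01760366041304696 [ 0.2908 -0.6257 -1.5981]
heading 73.46006603261604 tilt [ 0.      0.0006 -1.    ]
```

View pics/s2.png

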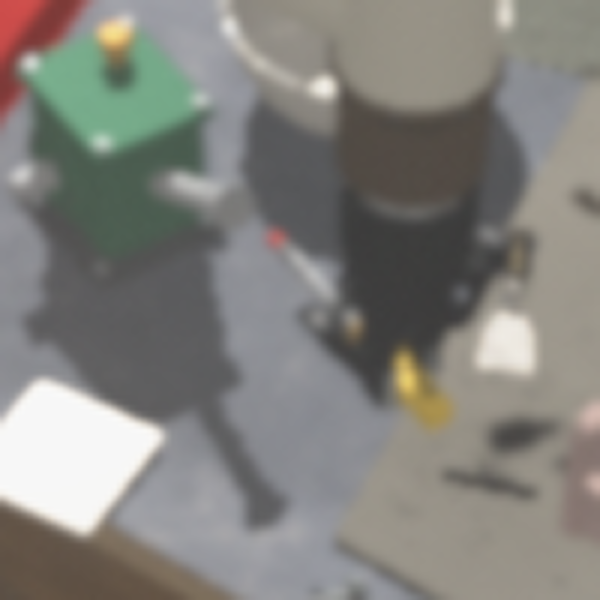

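View pics/t2.png

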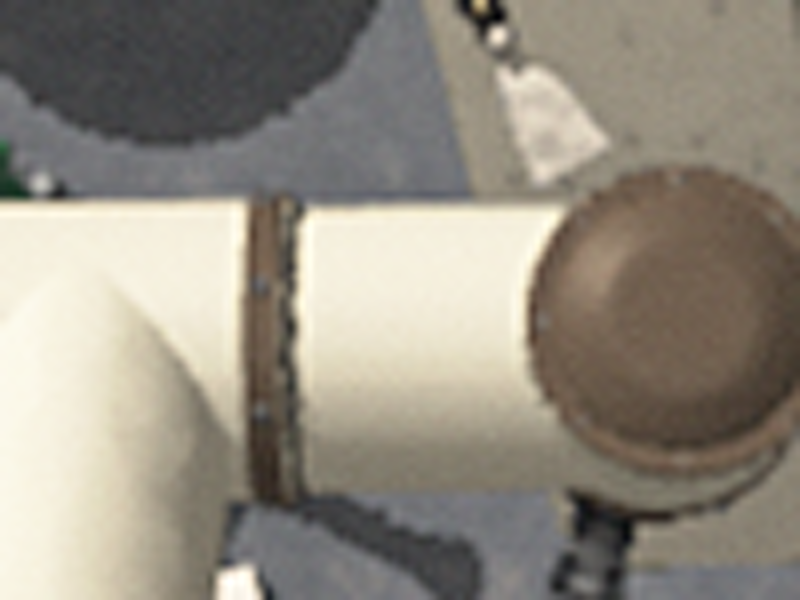

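```bash
cat > pr.py <<'E'
from h import *
from cell import *
S=get_calibration("scene"); np.set_printoptions(precision=4,suppress=True)
def rodpts(pos,head,th,xg=.007):
    h=np.array([np.cos(np.radians(head)),np.sin(np.radians(head)),0]);t=np.radians(th)
    d=h*np.cos(t)+np.array([0,0,-np.sin(t)])
    g=np.array(pos)-[0,0,.155]
    return {x:proj(S,g+d*(x/1000-xg)) for x in (-35,0,41.5,136)}
if __name__=="__main__":
    for th in (-5,0,5,10): print(th,rodpts([.5799,-.1405,.2945],73.46,th))
    im=cv2.imread("pics/scene2.png");hsv=cv2.cvtColor(im,cv2.COLOR_BGR2HSV)
    m=cv2.inRange(hsv,(170,70,120),(180,255,255))|cv2.inRange(hsv,(0,70,120),(6,255,255));
    ys,xs=np.nonzero(m[150:170,238:255]);print("tip",xs.mean()+238,ys.mean()+150,len(xs))
    M=np.array([.6348,.028,.123]);print("mouth",proj(S,M),proj(S,[.6335,.0267,.123]))
E
python3 pr.py
```

```text
-5 {-35: array([273.0492, 190.3136]), 0: array([267.1728, 183.2935]), 41.5: array([260.3586, 175.1531]), 136: array([245.4331, 157.3228])}
0 {-35: array([273.1251, 189.6301]), 0: array([267.1837, 183.1789]), 41.5: array([260.3155, 175.7215]), 136: array([245.3521, 159.4744])}
5 {-35: array([273.1463, 188.8847]), 0: array([267.1855, 183.0546]), 41.5: array([260.3153, 176.3349]), 136: array([245.422 , 161.7681])}
10 {-35: array([273.1123, 188.0828]), 0: array([267.1785, 182.9214]), 41.5: array([260.3578, 176.9886]), 136: array([245.6401, 164.1866])}
tip 245.6 159.2 5
mouth [239.1845 154.3197] [239.2223 154.6729]
```

Request:
send_rows --series '[{"dx": 0.0034, "dy": -0.001, "dz": -0.009, "yaw": 0, "grip": 0.01}, {"dx": 0.0034, "dy": -0.001, "dz": -0.018, "yaw": 0, "grip": 0.01}, {"dx": 0.007, "dy": 0.011, "dz": -0.018, "yaw": 0, "grip": 0.01}, {"dx": 0.0105, "dy": 0.0225, "dz": -0.018, "yaw": 0, "grip": 0.01}, {"dx": 0.0125, "dy": 0.0295, "dz": -0.018, "yaw": 0, "grip": 0.01}, {"dx": 0.0145, "dy": 0.0365, "dz": -0.018, "yaw": 0, "grip": 0.01}, {"dx": 0.0145, "dy": 0.0365, "dz": -0.018, "yaw": 0, "grip": 0.01}, {"dx": 0.0145, "dy": 0.0365, "dz": -0.018, "yaw": 0, "grip": 0.01}]' --grip_force 20

```text
clock: 5.3
position: [0.5943, -0.1042, 0.2768]
eef_rot: [0.0, -0.598, 0.802, -0.0]
force: [0.6, -0.1, -1.0]
width: 0.0174
```

```bash
sed -i 's/^crop(f"pics\/scene.*/crop(f"pics\/scene{k}.png",f"pics\/s{k}.png",220,135,280,195,10)/; s/^crop(f"pics\/top.*//' look.py; python3 look.py 3
```

```text
5.4 [ 0.5942 -0.1045  0.2767] 0.01766735438479927 [-0.3266 -1.0374 -0.8517]
heading 73.39081106583882 tilt [ 0.      0.0001 -1.    ]
```

View pics/s3.png

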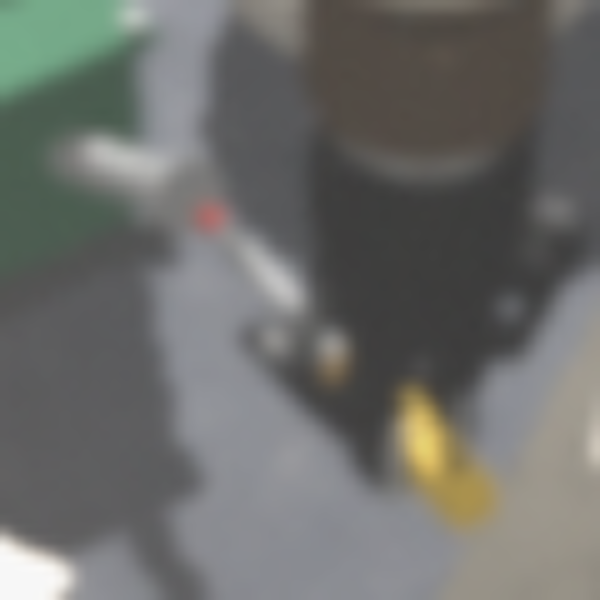

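Request:
send_rows --series '[{"dx": 0.0009, "dy": 0.003, "dz": 0, "yaw": 0, "grip": 0.01}, {"dx": 0.0018, "dy": 0.006, "dz": 0, "yaw": 0, "grip": 0.01}, {"dx": 0.0026, "dy": 0.009, "dz": 0, "yaw": 0, "grip": 0.01}, {"dx": 0.0035, "dy": 0.012, "dz": 0, "yaw": 0, "grip": 0.01}, {"dx": 0.0044, "dy": 0.015, "dz": 0, "yaw": 0, "grip": 0.01}, {"dx": 0.0044, "dy": 0.015, "dz": 0, "yaw": 0, "grip": 0.01}, {"dx": 0.0044, "dy": 0.015, "dz": 0, "yaw": 0, "grip": 0.01}, {"dx": 0.0044, "dy": 0.015, "dz": 0, "yaw": 0, "grip": 0.01}]' --grip_force 20

```text
clock: 6.4
position: [0.5987, -0.0893, 0.2767]
eef_rot: [-0.0, -0.598, 0.802, 0.0]
force: [-0.5, -0.2, -2.1]
width: 0.0176
```

```bash
python3 look.py 4
```

```text
6.5 [ 0.5987 -0.0893  0.2767] 0.017912677611508266 [ 0.032  -0.4945 -0.8503]
heading 73.4063449725891 tilt [ 0.      0.0001 -1.    ]
```

View pics/s4.png

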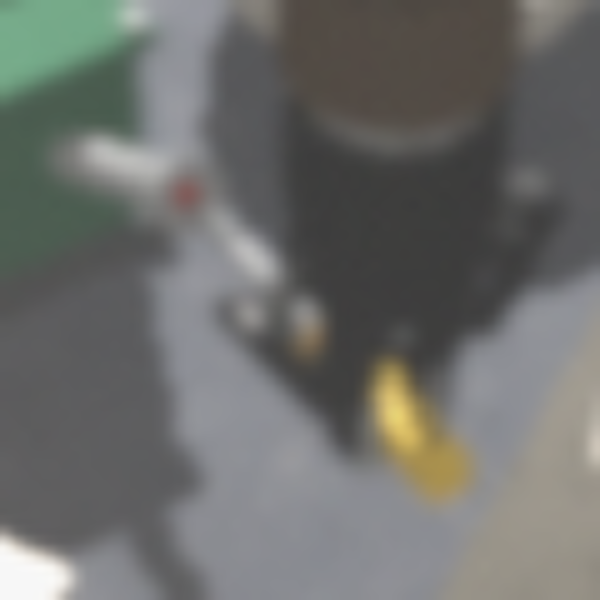

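Request:
send_rows --series '[{"dx": 0.0007, "dy": 0.0022, "dz": 0.0005, "yaw": 0, "grip": 0.01}, {"dx": 0.0013, "dy": 0.0044, "dz": 0.0011, "yaw": 0, "grip": 0.01}, {"dx": 0.0015, "dy": 0.005, "dz": 0.005, "yaw": 0, "grip": 0.01}, {"dx": 0.0017, "dy": 0.0057, "dz": 0.009, "yaw": 0, "grip": 0.01}, {"dx": 0.0019, "dy": 0.0064, "dz": 0.0133, "yaw": 0, "grip": 0.01}, {"dx": 0.0021, "dy": 0.007, "dz": 0.0175, "yaw": 0, "grip": 0.01}, {"dx": 0.0021, "dy": 0.007, "dz": 0.0175, "yaw": 0, "grip": 0.01}, {"dx": 0.0021, "dy": 0.007, "dz": 0.0175, "yaw": 0, "grip": 0.01}]' --grip_force 20

```text
clock: 7.5
position: [0.6004, -0.0827, 0.2944]
eef_rot: [-0.001, -0.598, 0.802, 0.0]
force: [-2.7, -5.2, -1.7]
width: 0.0177
```

```bash
python3 look.py 5
```

```text
7.6 [ 0.6004 -0.0827  0.2944] 0.017706968055489037 [-2.1632 -5.4373 -2.5535]
heading 73.41933249246591 tilt [ 0.0012  0.0012 -1.    ]
```

View pics/s5.png

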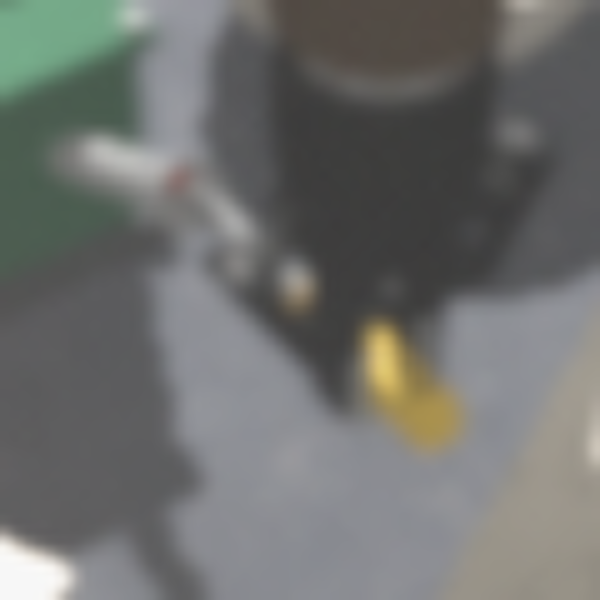

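Run:
```python
from pr import *
for th in (-5,0,5,10): print(th,rodpts([.6004,-.0827,.2944],73.4,th))
```

```text
-5 {-35: array([263.512 , 178.7791]), 0: array([257.861 , 172.0151]), 41.5: array([251.305 , 164.1681]), 136: array([236.9345, 146.9675])}
0 {-35: array([263.5701, 178.0903]), 0: array([257.8689, 171.8997]), 41.5: array([251.2752, 164.7399]), 136: array([236.8974, 149.1277])}
5 {-35: array([263.5756, 177.342 ]), 0: array([257.8683, 171.7749]), 41.5: array([251.2865, 165.3548]), 136: array([237.0048, 151.424 ])}
10 {-35: array([263.5282, 176.5397]), 0: array([257.8592, 171.6417]), 41.5: array([251.3388, 166.0082]), 136: array([237.2542, 153.8393])}
```

Request:
send_rows --series '[{"dx": 0.0005, "dy": 0.0016, "dz": 0.004, "yaw": 0, "grip": 0.01}, {"dx": 0.0008, "dy": 0.0028, "dz": 0.008, "yaw": 0, "grip": 0.01}, {"dx": 0.0011, "dy": 0.0038, "dz": 0.012, "yaw": 0, "grip": 0.01}, {"dx": 0.0015, "dy": 0.0049, "dz": 0.016, "yaw": 0, "grip": 0.01}, {"dx": 0.0021, "dy": 0.0069, "dz": 0.0197, "yaw": 0, "grip": 0.01}, {"dx": 0.0027, "dy": 0.0089, "dz": 0.0234, "yaw": 0, "grip": 0.01}, {"dx": 0.0027, "dy": 0.0089, "dz": 0.0234, "yaw": 0, "grip": 0.01}, {"dx": 0.0027, "dy": 0.0089, "dz": 0.0234, "yaw": 0, "grip": 0.01}]' --grip_force 20

```text
clock: 8.6
position: [0.6035, -0.0734, 0.3178]
eef_rot: [0.0, -0.598, 0.802, -0.0]
force: [-1.8, -3.1, -1.3]
width: 0.0174
```

```bash
python3 look.py 6
python3 - <<'E'
from pr import *
s=get_state()
for th in (0,10,15,20,25): print(th,rodpts(s["position"],73.4,th))
E
```

```text
8.7 [ 0.6035 -0.0734  0.3177] 0.01737976665188072 [-2.0292 -2.8883 -0.9328]
heading 73.40884895447051 tilt [-0.0001 -0.0002 -1.    ]
0 {-35: array([262.2198, 171.675 ]), 0: array([256.4934, 165.5138]), 41.5: array([249.8717, 158.3893]), 136: array([235.4372, 142.8589])}
10 {-35: array([262.1734, 170.0932]), 0: array([256.4829, 165.2508]), 41.5: array([249.9392, 159.6823]), 136: array([235.8096, 147.6584])}
15 {-35: array([262.0707, 169.2283]), 0: array([256.4647, 165.1077]), 41.5: array([250.0341, 160.381 ]), 136: array([236.2058, 150.2166])}
20 {-35: array([261.9158, 168.3229]), 0: array([256.4382, 164.9584]), 41.5: array([250.1687, 161.1075]), 136: array([236.7367, 152.8572])}
25 {-35: array([261.7095, 167.3841]), 0: array([256.4034, 164.804 ]), 41.5: array([250.3419, 161.8566]), 136: array([237.3975, 155.5623])}
```

View pics/s6.png

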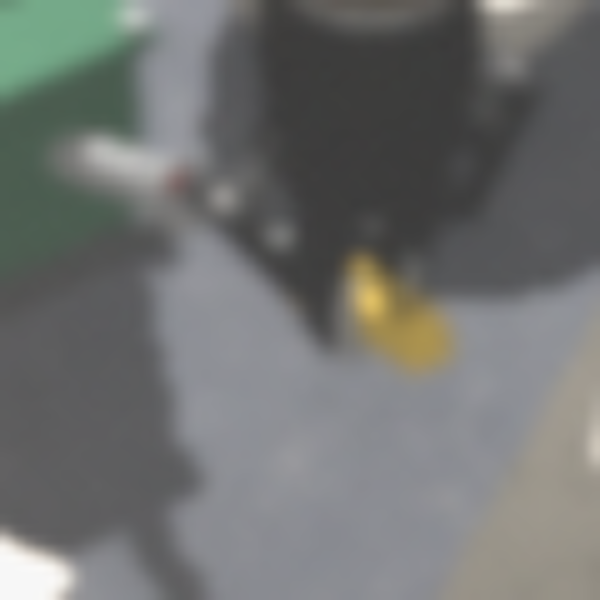

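```bash
python3 - <<'E'
from pr import *
M=np.array([.6348,.028,.123]);h=np.array([.2857,.9583,0])
for s,z in ((0,0),(10.6,-1.6),(12,-3),(13.4,-4.75),(15.5,-7),(5,0),(5,5)): print(s,z,(proj(S,M+h*s/1000+[0,0,z/1000])-[219.5,134.5])*10)
E
python3 - <<'E'
import sys; sys.path.insert(0,'.')
from h import *
crop("pics/scene6.png","pics/s6z.png",225,140,255,165,24)
E
```

```text
0 0 [196.8446 198.1969]
10.6 -1.6 [181.2644 184.2651]
12 -3 [179.2504 184.7518]
13.4 -4.75 [177.251  185.9188]
15.5 -7 [174.2491 186.9357]
5 0 [189.4613 190.1374]
5 5 [189.3369 180.3473]
```

View pics/s6z.png

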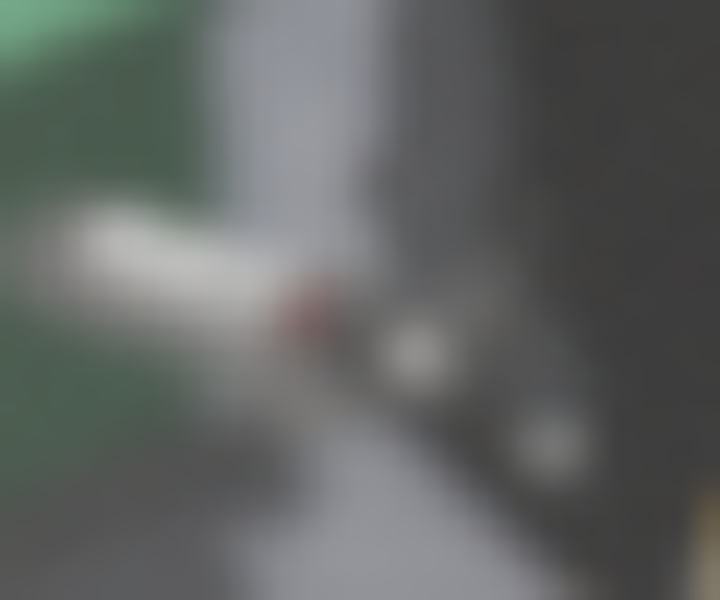

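Request:
send_rows --series '[{"dx": 0.0005, "dy": 0.0018, "dz": 0.0036, "yaw": 0, "grip": 0.01}, {"dx": 0.0011, "dy": 0.0036, "dz": 0.0071, "yaw": 0, "grip": 0.01}, {"dx": 0.0018, "dy": 0.006, "dz": 0.0094, "yaw": 0, "grip": 0.01}, {"dx": 0.0025, "dy": 0.0084, "dz": 0.0117, "yaw": 0, "grip": 0.01}, {"dx": 0.0032, "dy": 0.0107, "dz": 0.0138, "yaw": 0, "grip": 0.01}, {"dx": 0.0039, "dy": 0.0131, "dz": 0.0156, "yaw": 0, "grip": 0.01}, {"dx": 0.0039, "dy": 0.0131, "dz": 0.0156, "yaw": 0, "grip": 0.01}, {"dx": 0.0039, "dy": 0.0131, "dz": 0.0156, "yaw": 0, "grip": 0.01}]' --grip_force 20

```text
clock: 9.7
position: [0.6075, -0.0597, 0.333]
eef_rot: [0.0, -0.598, 0.802, 0.0]
force: [-1.8, -0.3, -1.9]
width: 0.0176
```

```bash
python3 look.py 7
python3 - <<'E'
from pr import *
s=get_state(); print(s["moment"])
for th in (15,20,25,30): print(th,rodpts(s["position"],73.4,th))
crop("pics/scene7.png","pics/s7z.png",225,140,270,176,16)
E
```

```text
9.8 [ 0.6075 -0.0597  0.333 ] 0.017620011549561745 [-1.7216 -0.0284 -2.2456]
heading 73.42554380334782 tilt [-0.001  -0.0001 -1.    ]
[-0.1504  0.6211  0.1808]
15 {-35: array([259.818 , 163.5873]), 0: array([254.2336, 159.5431]), 41.5: array([247.8282, 154.9044]), 136: array([234.0558, 144.9306])}
20 {-35: array([259.6599, 162.6728]), 0: array([254.2065, 159.3923]), 41.5: array([247.9652, 155.6379]), 136: array([234.5954, 147.5952])}
25 {-35: array([259.4508, 161.7258]), 0: array([254.1713, 159.2366]), 41.5: array([248.1407, 156.3933]), 136: array([235.2642, 150.3223])}
30 {-35: array([259.1921, 160.7537]), 0: array([254.1282, 159.0771]), 41.5: array([248.3533, 157.1652]), 136: array([236.0568, 153.094 ])}
```

View pics/s7z.png

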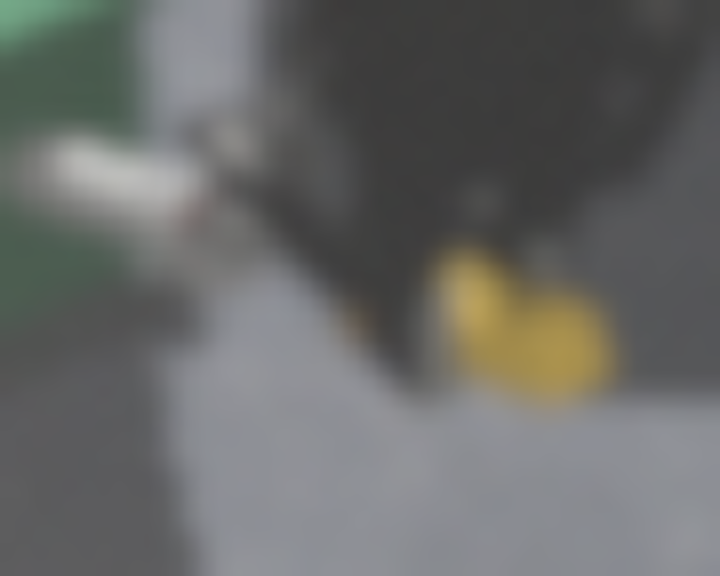

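Request:
send_rows --series '[{"dx": -0.0012, "dy": 0.0004, "dz": 0, "yaw": 0, "grip": 0.01}, {"dx": 0.0, "dy": 0.0046, "dz": -0.0025, "yaw": 0, "grip": 0.01}, {"dx": 0.0013, "dy": 0.0087, "dz": -0.005, "yaw": 0, "grip": 0.01}, {"dx": 0.0025, "dy": 0.0129, "dz": -0.0075, "yaw": 0, "grip": 0.01}, {"dx": 0.0037, "dy": 0.017, "dz": -0.01, "yaw": 0, "grip": 0.01}, {"dx": 0.005, "dy": 0.0212, "dz": -0.0125, "yaw": 0, "grip": 0.01}, {"dx": 0.0062, "dy": 0.0253, "dz": -0.015, "yaw": 0, "grip": 0.01}, {"dx": 0.0062, "dy": 0.0253, "dz": -0.015, "yaw": 0, "grip": 0.01}]' --grip_force 20

```text
clock: 10.8
position: [0.6138, -0.0343, 0.3178]
eef_rot: [0.0, -0.598, 0.802, 0.0]
force: [0.6, 0.1, -3.5]
width: 0.0173
```

```bash
python3 look.py 8
python3 - <<'E'
from pr import *
s=get_state(); print(s["moment"])
for th in (25,30): print(th,rodpts(s["position"],73.4,th))
crop("pics/scene8.png","pics/s8z.png",225,140,270,176,16)
E
```

```text
10.9 [ 0.6137 -0.0345  0.318 ] 0.017605729776427336 [ 0.0982  0.5643 -4.2642]
heading 73.42622748476828 tilt [-0.0005  0.0001 -1.    ]
[-0.1913  0.1219  0.0151]
25 {-35: array([254.7962, 160.4386]), 0: array([249.6733, 158.008 ]), 41.5: array([243.8184, 155.2301]), 136: array([231.3054, 149.2931])}
30 {-35: array([254.5372, 159.48  ]), 0: array([249.6302, 157.8507]), 41.5: array([244.0311, 155.9916]), 136: array([232.0973, 152.0291])}
```

View pics/s8z.png

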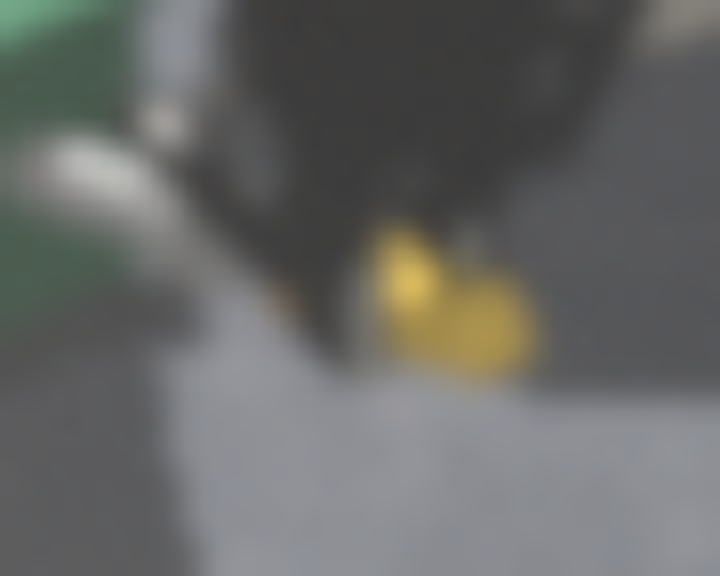

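Request:
send_rows --series '[{"dx": 0.0012, "dy": 0.004, "dz": -0.0024, "yaw": 0, "grip": 0.01}, {"dx": 0.0024, "dy": 0.0081, "dz": -0.0049, "yaw": 0, "grip": 0.01}, {"dx": 0.0036, "dy": 0.0121, "dz": -0.0073, "yaw": 0, "grip": 0.01}, {"dx": 0.0048, "dy": 0.0161, "dz": -0.0097, "yaw": 0, "grip": 0.01}, {"dx": 0.006, "dy": 0.0201, "dz": -0.0121, "yaw": 0, "grip": 0.01}, {"dx": 0.0072, "dy": 0.0242, "dz": -0.0146, "yaw": 0, "grip": 0.01}, {"dx": 0.0084, "dy": 0.0282, "dz": -0.017, "yaw": 0, "grip": 0.01}, {"dx": 0.0084, "dy": 0.0282, "dz": -0.017, "yaw": 0, "grip": 0.01}]' --grip_force 20

```text
clock: 11.9
position: [0.6222, -0.0061, 0.3008]
eef_rot: [0.0, -0.598, 0.802, 0.0]
force: [0.4, -0.2, -2.6]
width: 0.0176
```

```bash
python3 look.py 9
python3 - <<'E'
from pr import *
s=get_state(); print(s["moment"])
for th in (25,30): print(th,rodpts(s["position"],73.4,th))
crop("pics/scene9.png","pics/s9z.png",225,140,270,176,16)
E
```

```text
12.0 [ 0.6221 -0.0064  0.301 ] 0.017591507007039955 [-0.7921  0.544  -3.0194]
heading 73.42217287929996 tilt [-0.0004  0.0001 -1.    ]
[-0.2481  0.069   0.001 ]
25 {-35: array([250.0397, 158.8496]), 0: array([245.0816, 156.4861]), 41.5: array([239.4114, 153.7831]), 136: array([227.2806, 148.0004])}
30 {-35: array([249.7809, 157.9059]), 0: array([245.0384, 156.3312]), 41.5: array([239.6236, 154.5331]), 136: array([228.0702, 150.6967])}
```

View pics/s9z.png

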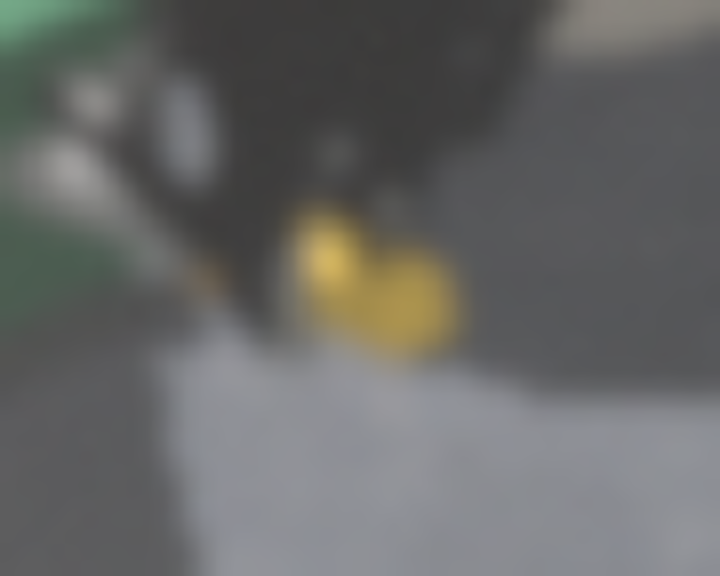

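Request:
send_rows --series '[{"dx": 0.0003, "dy": 0.001, "dz": -0.0006, "yaw": 0, "grip": 0.01}, {"dx": 0.0006, "dy": 0.0021, "dz": -0.0012, "yaw": 0, "grip": 0.01}, {"dx": 0.0009, "dy": 0.0031, "dz": -0.0018, "yaw": 0, "grip": 0.01}, {"dx": 0.0012, "dy": 0.0041, "dz": -0.0025, "yaw": 0, "grip": 0.01}, {"dx": 0.0012, "dy": 0.0041, "dz": -0.0025, "yaw": 0, "grip": 0.01}, {"dx": 0.0012, "dy": 0.0041, "dz": -0.0025, "yaw": 0, "grip": 0.01}, {"dx": 0.0012, "dy": 0.0041, "dz": -0.0025, "yaw": 0, "grip": 0.01}, {"dx": 0.0012, "dy": 0.0041, "dz": -0.0025, "yaw": 0, "grip": 0.01}]' --grip_force 20

```text
clock: 13.0
position: [0.6233, -0.0026, 0.2987]
eef_rot: [0.0, -0.598, 0.802, 0.0]
force: [0.9, -1.6, -1.4]
width: 0.0174
```

Request:
send_rows --series '[{"dx": 0.0002, "dy": 0.0006, "dz": -0.0004, "yaw": 0, "grip": 0.01}, {"dx": 0.0004, "dy": 0.0012, "dz": -0.0007, "yaw": 0, "grip": 0.01}, {"dx": 0.0005, "dy": 0.0018, "dz": -0.001, "yaw": 0, "grip": 0.01}, {"dx": 0.0007, "dy": 0.0023, "dz": -0.0014, "yaw": 0, "grip": 0.01}, {"dx": 0.0007, "dy": 0.0023, "dz": -0.0014, "yaw": 0, "grip": 0.01}, {"dx": 0.0007, "dy": 0.0023, "dz": -0.0014, "yaw": 0, "grip": 0.01}, {"dx": 0.0007, "dy": 0.0023, "dz": -0.0014, "yaw": 0, "grip": 0.01}, {"dx": 0.0007, "dy": 0.0023, "dz": -0.0014, "yaw": 0, "grip": 0.01}]' --grip_force 20

```text
clock: 14.0
position: [0.6239, -0.0003, 0.2973]
eef_rot: [0.0, -0.598, 0.802, 0.0]
force: [0.4, -1.3, -1.8]
width: 0.0176
```

```bash
python3 look.py 10
python3 - <<'E'
from pr import *
crop("pics/scene10.png","pics/s10z.png",225,140,270,176,16)
E
```

```text
14.1 [ 0.6239 -0.0003  0.2973] 0.017495954262312045 [-1.2072 -1.0823 -2.3996]
heading 73.41672975838685 tilt [-0.0001 -0.     -1.    ]
```

View pics/s10z.png

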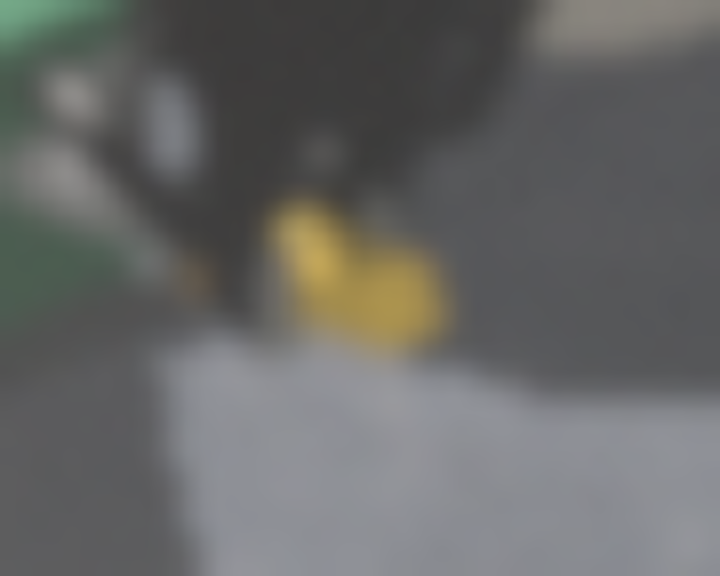

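Request:
send_rows --series '[{"dx": 0.0002, "dy": 0.0006, "dz": -0.0004, "yaw": 0, "grip": 0.01}, {"dx": 0.0004, "dy": 0.0012, "dz": -0.0007, "yaw": 0, "grip": 0.01}, {"dx": 0.0005, "dy": 0.0018, "dz": -0.001, "yaw": 0, "grip": 0.01}, {"dx": 0.0007, "dy": 0.0023, "dz": -0.0014, "yaw": 0, "grip": 0.01}, {"dx": 0.0009, "dy": 0.0029, "dz": -0.0017, "yaw": 0, "grip": 0.01}, {"dx": 0.001, "dy": 0.0033, "dz": -0.002, "yaw": 0, "grip": 0.01}, {"dx": 0.001, "dy": 0.0033, "dz": -0.002, "yaw": 0, "grip": 0.01}, {"dx": 0.001, "dy": 0.0033, "dz": -0.002, "yaw": 0, "grip": 0.01}]' --grip_force 20

```text
clock: 15.1
position: [0.6249, 0.0027, 0.2956]
eef_rot: [-0.0, -0.598, 0.802, -0.0]
force: [-1.3, -4.6, -0.2]
width: 0.018
```

```bash
python3 look.py 11
python3 - <<'E'
from pr import *
crop("pics/scene11.png","pics/s11z.png",225,140,270,176,16)
E
```

```text
15.2 [0.6249 0.0027 0.2956] 0.017243129068310947 [-1.5747 -3.9569 -0.5151]
heading 73.41050430378723 tilt [ 0.0004  0.     -1.    ]
```

View pics/s11z.png

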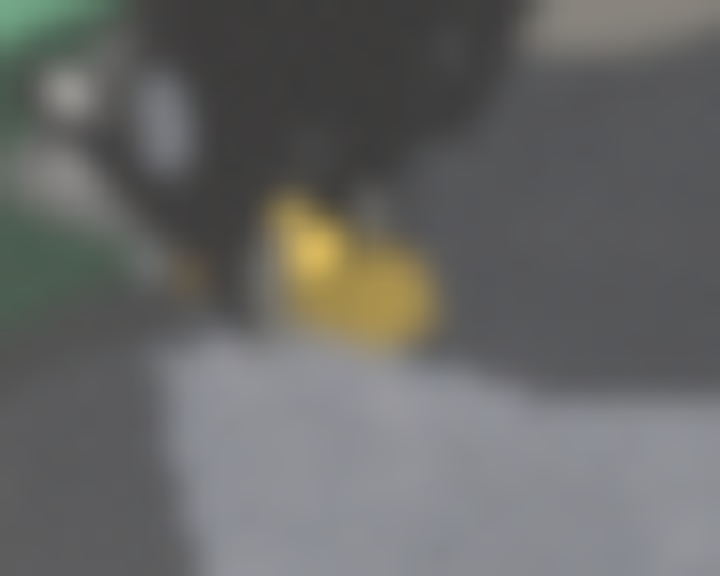

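Request:
send_rows --series '[{"dx": 0.0002, "dy": 0.0006, "dz": -0.0004, "yaw": 0, "grip": 0.01}, {"dx": 0.0004, "dy": 0.0012, "dz": -0.0007, "yaw": 0, "grip": 0.01}, {"dx": 0.0005, "dy": 0.0018, "dz": -0.001, "yaw": 0, "grip": 0.01}, {"dx": 0.0006, "dy": 0.0021, "dz": -0.0012, "yaw": 0, "grip": 0.01}, {"dx": 0.0006, "dy": 0.0021, "dz": -0.0012, "yaw": 0, "grip": 0.01}, {"dx": 0.0006, "dy": 0.0021, "dz": -0.0012, "yaw": 0, "grip": 0.01}, {"dx": 0.0006, "dy": 0.0021, "dz": -0.0012, "yaw": 0, "grip": 0.01}, {"dx": 0.0006, "dy": 0.0021, "dz": -0.0012, "yaw": 0, "grip": 0.01}]' --grip_force 20

```text
clock: 16.2
position: [0.6251, 0.0033, 0.2955]
eef_rot: [-0.002, -0.598, 0.802, -0.001]
force: [-2.9, -10.7, 4.8]
width: 0.0178
```

```bash
python3 look.py 12
python3 - <<'E'
from pr import *
s=get_state();print(s["moment"])
for xg in (.007,.013):
  for th in (28,30,32): print(xg,th,rodpts(s["position"],73.4,th,xg))
im=cv2.imread("pics/scene12.png");hsv=cv2.cvtColor(im,cv2.COLOR_BGR2HSV)
m=cv2.inRange(hsv,(18,90,90),(33,255,255));ys,xs=np.nonzero(m[140:176,225:270]);print(xs.min()+225,xs.max()+225,ys.min()+140,ys.max()+140)
M=np.array([.6348,.028,.123]);print(proj(S,M))
crop("pics/scene12.png","pics/s12z.png",225,140,270,176,16)
E
```

```text
16.3 [0.6251 0.0033 0.2955] 0.017718814388674526 [-4.0953 -9.017   5.9839]
heading 73.40446737376779 tilt [ 0.0035  0.0006 -1.    ]
[-2.9015  1.1588  0.0254]
0.007 28 {-35: array([248.316 , 157.6464]), 0: array([243.5366, 155.7756]), 41.5: array([238.075 , 153.6378]), 136: array([226.406 , 149.0702])}
0.007 30 {-35: array([248.2071, 157.2685]), 0: array([243.5185, 155.7136]), 41.5: array([238.1639, 153.9378]), 136: array([226.7351, 150.1476])}
0.007 32 {-35: array([248.0912, 156.8881]), 0: array([243.4993, 155.6512]), 41.5: array([238.2581, 154.2395]), 136: array([227.0816, 151.229 ])}
0.013 28 {-35: array([249.152 , 157.9736]), 0: array([244.3444, 156.0918]), 41.5: array([238.8513, 153.9417]), 136: array([227.1171, 149.3485])}
0.013 30 {-35: array([249.0274, 157.5406]), 0: array([244.3108, 155.9763]), 41.5: array([238.9248, 154.1902]), 136: array([227.431 , 150.3784])}
0.013 32 {-35: array([248.8948, 157.1046]), 0: array([244.275 , 155.8602]), 41.5: array([239.0027, 154.44  ]), 136: array([227.7618, 151.4122])}
242 251 152 160
[239.1845 154.3197]
```

View pics/s12z.png

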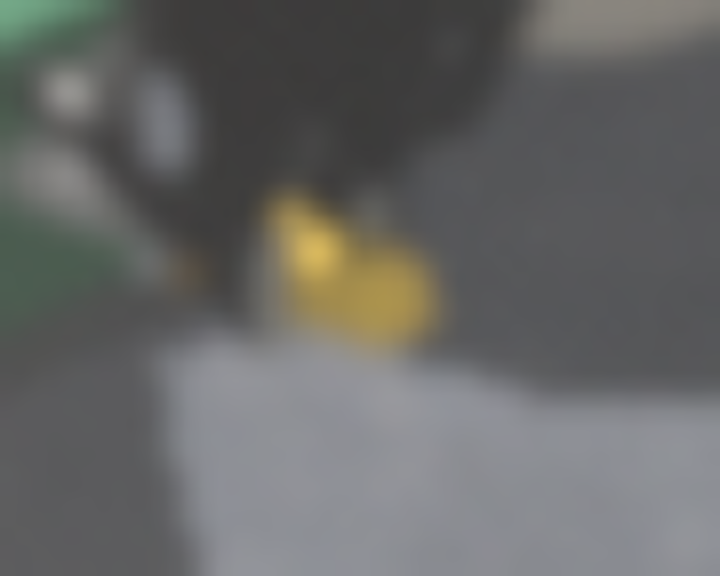

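Request:
send_rows --series '[{"dx": -0.0004, "dy": -0.0013, "dz": 0.0007, "yaw": 0, "grip": 0.01}, {"dx": -0.0004, "dy": -0.0013, "dz": 0.0007, "yaw": 0, "grip": 0.03}, {"dx": -0.0004, "dy": -0.0013, "dz": 0.0007, "yaw": 0, "grip": 0.03}, {"dx": -0.0004, "dy": -0.0013, "dz": 0.0007, "yaw": 0, "grip": 0.03}, {"dx": -0.0004, "dy": -0.0013, "dz": 0.0007, "yaw": 0, "grip": 0.03}, {"dx": -0.0004, "dy": -0.0013, "dz": 0.0007, "yaw": 0, "grip": 0.03}, {"dx": -0.0004, "dy": -0.0013, "dz": 0.0007, "yaw": 0, "grip": 0.03}, {"dx": -0.0004, "dy": -0.0013, "dz": 0.0007, "yaw": 0, "grip": 0.03}]' --grip_force 20

```text
clock: 17.3
position: [0.6251, 0.0038, 0.2948]
eef_rot: [0.0, -0.598, 0.802, 0.0]
force: [0.3, 0.0, 0.0]
width: 0.0297
```

```bash
python3 look.py 13
python3 - <<'E'
from pr import *
s=get_state();print(s["moment"])
crop("pics/scene13.png","pics/s13z.png",225,140,270,176,16)
E
```

```text
17.4 [0.6251 0.0038 0.2948] 0.030154164866850307 [-0.629   0.1635 -0.4744]
heading 73.41059125678356 tilt [-0. -0. -1.]
[-0.0153 -0.0073  0.0204]
```

View pics/s13z.png

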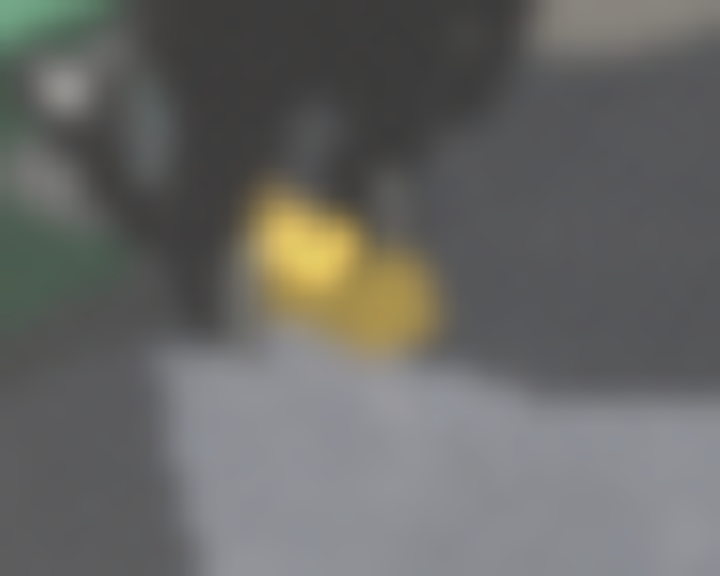

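Request:
send_rows --series '[{"dx": 0, "dy": 0, "dz": 0, "yaw": 0, "grip": 0.01}, {"dx": 0, "dy": 0, "dz": 0, "yaw": 0, "grip": 0.01}, {"dx": 0, "dy": 0, "dz": 0, "yaw": 0, "grip": 0.01}, {"dx": 0, "dy": 0, "dz": 0, "yaw": 0, "grip": 0.01}, {"dx": -0.0005, "dy": -0.0017, "dz": 0.001, "yaw": 0, "grip": 0.01}, {"dx": -0.001, "dy": -0.0033, "dz": 0.002, "yaw": 0, "grip": 0.01}, {"dx": -0.0017, "dy": -0.0058, "dz": 0.0035, "yaw": 0, "grip": 0.01}, {"dx": -0.0025, "dy": -0.0083, "dz": 0.005, "yaw": 0, "grip": 0.01}]' --grip_force 25

```text
clock: 18.4
position: [0.6225, -0.0049, 0.2998]
eef_rot: [-0.0, -0.598, 0.802, 0.0]
force: [-1.4, -0.3, -0.4]
width: 0.0174
```

```bash
python3 look.py 14
python3 - <<'E'
from pr import *
s=get_state();print(s["moment"])
crop("pics/scene14.png","pics/s14z.png",225,140,270,176,16)
E
```

```text
18.5 [ 0.6224 -0.005   0.2999] 0.01752241326733319 [-0.063  -0.1264 -1.4733]
heading 73.38920145865258 tilt [ 0.0003  0.0003 -1.    ]
[ 0.0323  0.0392 -0.0182]
```

View pics/s14z.png

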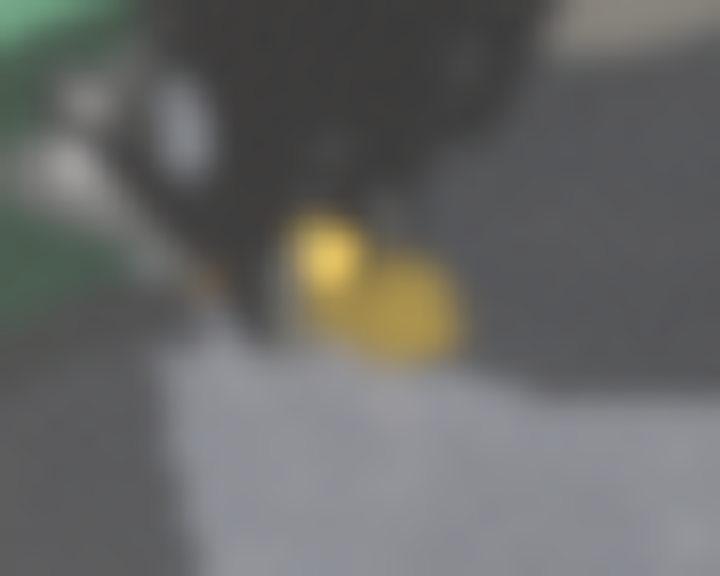

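Request:
send_rows --series '[{"dx": -0.0022, "dy": -0.0073, "dz": 0.0044, "yaw": 0, "grip": 0.01}, {"dx": -0.0043, "dy": -0.0145, "dz": 0.0088, "yaw": 0, "grip": 0.01}, {"dx": -0.0065, "dy": -0.0218, "dz": 0.0131, "yaw": 0, "grip": 0.01}, {"dx": -0.0087, "dy": -0.0291, "dz": 0.0175, "yaw": 0, "grip": 0.01}, {"dx": -0.0108, "dy": -0.0363, "dz": 0.0219, "yaw": 0, "grip": 0.01}, {"dx": -0.013, "dy": -0.0436, "dz": 0.0263, "yaw": 0, "grip": 0.01}, {"dx": -0.0152, "dy": -0.0508, "dz": 0.0306, "yaw": 0, "grip": 0.01}, {"dx": -0.0173, "dy": -0.0581, "dz": 0.035, "yaw": 0, "grip": 0.01}]' --grip_force 25

```text
clock: 19.5
position: [0.6052, -0.0631, 0.3351]
eef_rot: [0.0, -0.598, 0.802, -0.0]
force: [0.1, -0.4, -1.3]
width: 0.0172
```

```bash
python3 look.py 15
python3 - <<'E'
from pr import *
s=get_state();print(s["moment"])
for th in (20,25,30,35): print(th,rodpts(s["position"],73.4,th,.014))
crop("pics/scene15.png","pics/s15z.png",225,140,270,176,16)
E
```

```text
19.6 [ 0.6053 -0.0633  0.3355] 0.017488668399743428 [ 0.5665  0.9265 -1.1205]
heading 73.36966599151329 tilt [-0.0003 -0.0011 -1.    ]
[ 0.036  -0.0784 -0.0514]
20 {-35: array([261.1954, 163.6814]), 0: array([255.6842, 160.3648]), 41.5: array([249.378 , 156.5697]), 136: array([235.874 , 148.4429])}
25 {-35: array([260.9518, 162.5709]), 0: array([255.6138, 160.0517]), 41.5: array([249.5178, 157.1749]), 136: array([236.5064, 151.0345])}
30 {-35: array([260.6497, 161.4303]), 0: array([255.5274, 159.731 ]), 41.5: array([249.6875, 157.7935]), 136: array([237.2575, 153.6697])}
35 {-35: array([260.2914, 160.2691]), 0: array([255.4257, 159.4049]), 41.5: array([249.8858, 158.421 ]), 136: array([238.1214, 156.3316])}
```

View pics/s15z.png

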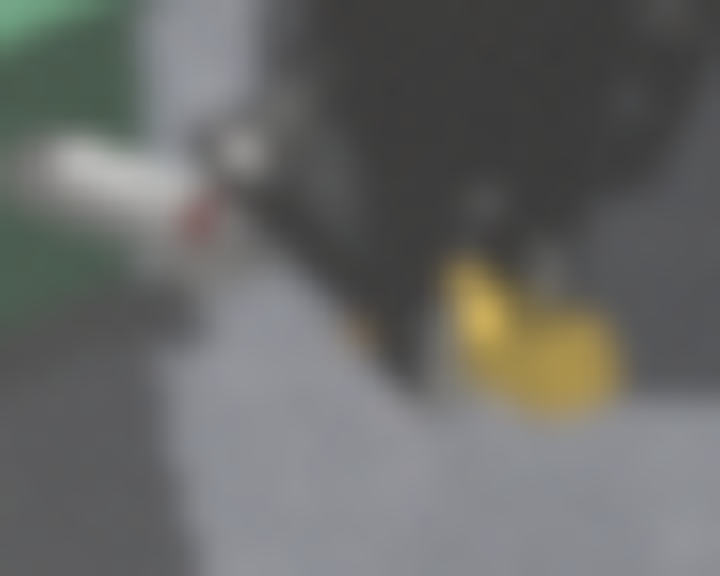

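Request:
send_rows --series '[{"dx": -0.0015, "dy": -0.0049, "dz": -0.0031, "yaw": 0, "grip": 0.01}, {"dx": -0.0023, "dy": -0.0078, "dz": -0.0095, "yaw": 0, "grip": 0.01}, {"dx": -0.0032, "dy": -0.0106, "dz": -0.016, "yaw": 0, "grip": 0.01}, {"dx": -0.004, "dy": -0.0135, "dz": -0.0224, "yaw": 0, "grip": 0.01}, {"dx": -0.0047, "dy": -0.0158, "dz": -0.028, "yaw": 0, "grip": 0.01}, {"dx": -0.0053, "dy": -0.0177, "dz": -0.034, "yaw": 0, "grip": 0.01}, {"dx": -0.0057, "dy": -0.0192, "dz": -0.0394, "yaw": 0, "grip": 0.01}, {"dx": -0.0057, "dy": -0.0192, "dz": -0.0394, "yaw": 0, "grip": 0.01}]' --grip_force 20

```text
clock: 20.6
position: [0.5996, -0.0818, 0.2948]
eef_rot: [-0.0, -0.598, 0.802, 0.0]
force: [-0.3, 1.0, 0.5]
width: 0.0174
```

```bash
python3 look.py 16
python3 - <<'E'
from pr import *
s=get_state();print(s["moment"])
for th in (5,10,15,20,25): print(th,rodpts(s["position"],73.4,th,.014))
crop("pics/scene16.png","pics/s16z.png",225,140,275,180,15)
E
```

```text
20.7 [ 0.5995 -0.0818  0.295 ] 0.01759576477612447 [ 1.7066 -0.3184 -0.9101]
heading 73.42381927137806 tilt [ 0.0006  0.0013 -1.    ]
[ 0.149  -0.1072 -0.0352]
5 {-35: array([264.3646, 178.3818]), 0: array([258.6309, 172.7855]), 41.5: array([252.0191, 166.3321]), 136: array([237.6742, 152.331 ])}
10 {-35: array([264.3106, 177.4447]), 0: array([258.6129, 172.5187]), 41.5: array([252.0602, 166.8536]), 136: array([237.9081, 154.6184])}
15 {-35: array([264.1947, 176.4512]), 0: array([258.5777, 172.237 ]), 41.5: array([252.1337, 167.4022]), 136: array([238.2737, 157.0036])}
20 {-35: array([264.0176, 175.409 ]), 0: array([258.5257, 171.9423]), 41.5: array([252.239 , 167.9739]), 136: array([238.7673, 159.4701])}
25 {-35: array([263.7804, 174.3265]), 0: array([258.4572, 171.6371]), 41.5: array([252.3752, 168.5644]), 136: array([239.3845, 162.0013])}
```

View pics/s16z.png

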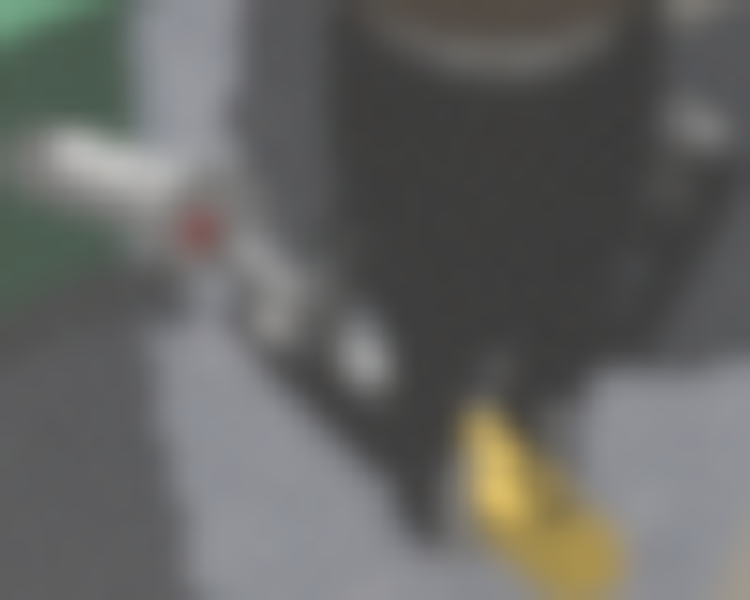

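Request:
send_rows --series '[{"dx": -0.0004, "dy": -0.0015, "dz": -0.0055, "yaw": 0, "grip": 0.01}, {"dx": -0.0009, "dy": -0.003, "dz": -0.0128, "yaw": 0, "grip": 0.01}, {"dx": -0.001, "dy": -0.0034, "dz": -0.018, "yaw": 0, "grip": 0.01}, {"dx": -0.0011, "dy": -0.0037, "dz": -0.0226, "yaw": 0, "grip": 0.01}, {"dx": -0.0011, "dy": -0.0038, "dz": -0.0245, "yaw": 0, "grip": 0.01}, {"dx": -0.0011, "dy": -0.0038, "dz": -0.0245, "yaw": 0, "grip": 0.01}, {"dx": -0.0011, "dy": -0.0038, "dz": -0.0245, "yaw": 0, "grip": 0.01}, {"dx": -0.0011, "dy": -0.0038, "dz": -0.0245, "yaw": 0, "grip": 0.01}]' --grip_force 20

```text
clock: 21.7
position: [0.5984, -0.0857, 0.2709]
eef_rot: [-0.0, -0.598, 0.802, 0.0]
force: [0.4, -0.0, -0.4]
width: 0.0175
```

```bash
python3 look.py 17
python3 - <<'E'
from pr import *
s=get_state();print(s["moment"])
for th in (-5,0,5,10): print(th,rodpts(s["position"],73.4,th,.014))
crop("pics/scene17.png","pics/s17z.png",225,140,275,190,12)
E
```

```text
21.8 [ 0.5984 -0.0857  0.2709] 0.017233380550044676 [ 0.4838  0.0356 -0.3184]
heading 73.41058922023883 tilt [ 0.0002  0.0003 -1.    ]
[ 0.077  -0.0319  0.0052]
-5 {-35: array([264.7599, 185.4386]), 0: array([259.1364, 178.6565]), 41.5: array([252.6116, 170.7872]), 136: array([238.3054, 153.5331])}
0 {-35: array([264.8296, 184.6537]), 0: array([259.153, 178.431]), 41.5: array([252.5866, 171.2327]), 136: array([238.2641, 155.5323])}
5 {-35: array([264.8383, 183.7986]), 0: array([259.1525, 178.1865]), 41.5: array([252.5942, 171.7132]), 136: array([238.3592, 157.6626])}
10 {-35: array([264.7856, 182.8798]), 0: array([259.1349, 177.9249]), 41.5: array([252.6344, 172.2248]), 136: array([238.5882, 159.9081])}
```

View pics/s17z.png

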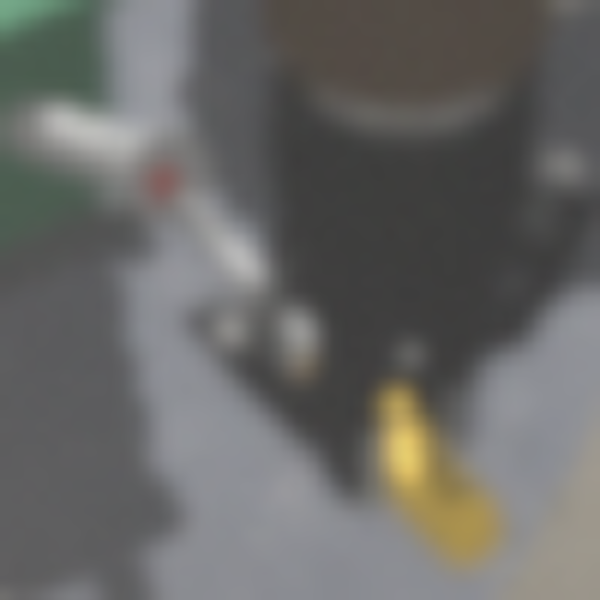

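Request:
send_rows --series '[{"dx": 0, "dy": 0, "dz": 0.0005, "yaw": 0, "grip": 0.01}, {"dx": -0.0015, "dy": -0.005, "dz": 0.002, "yaw": 0, "grip": 0.01}, {"dx": -0.0043, "dy": -0.0144, "dz": 0.002, "yaw": 0, "grip": 0.01}, {"dx": -0.0086, "dy": -0.0287, "dz": 0.002, "yaw": 0, "grip": 0.01}, {"dx": -0.0129, "dy": -0.0431, "dz": 0.002, "yaw": 0, "grip": 0.01}, {"dx": -0.0171, "dy": -0.0575, "dz": 0.002, "yaw": 0, "grip": 0.01}, {"dx": -0.0171, "dy": -0.0575, "dz": 0.002, "yaw": 0, "grip": 0.01}, {"dx": -0.0171, "dy": -0.0575, "dz": 0.002, "yaw": 0, "grip": 0.01}]' --grip_force 45

```text
clock: 22.8
position: [0.5815, -0.1432, 0.2729]
eef_rot: [0.0, -0.598, 0.802, -0.0]
force: [0.4, 0.7, -1.3]
width: 0.017
```

```bash
python3 look.py 18
python3 - <<'E'
from pr import *
s=get_state();print(s["moment"])
for th in (-10,-5,0,5,10): print(th,rodpts(s["position"],73.4,th,.014))
im=cv2.imread("pics/scene18.png");hsv=cv2.cvtColor(im,cv2.COLOR_BGR2HSV)
m=cv2.inRange(hsv,(170,70,120),(180,255,255))|cv2.inRange(hsv,(0,70,120),(6,255,255));
ys,xs=np.nonzero(m[145:175,232:260]);print("tip",xs.mean()+232,ys.mean()+145,len(xs))
crop("pics/scene18.png","pics/s18z.png",230,140,290,200,10)
E
```

```text
22.9 [ 0.5816 -0.1428  0.273 ] 0.01737264191650727 [ 0.2556  0.5573 -0.9592]
heading 73.442144190202 tilt [-0.0001 -0.0002 -1.    ]
[0.0237 0.0186 0.0066]
-10 {-35: array([274.6191, 196.6299]), 0: array([268.8924, 189.1037]), 41.5: array([262.2289, 180.3463]), 136: array([247.5473, 161.0511])}
-5 {-35: array([274.7728, 195.9285]), 0: array([268.9324, 188.9008]), 41.5: array([262.1589, 180.7503]), 136: array([247.3189, 162.8931])}
0 {-35: array([274.8641, 195.1484]), 0: array([268.9549, 188.6765]), 41.5: array([262.1228, 181.1939]), 136: array([247.234 , 164.8872])}
5 {-35: array([274.892 , 194.2954]), 0: array([268.9596, 188.4325]), 41.5: array([262.1208, 181.6738]), 136: array([247.2911, 167.0178])}
10 {-35: array([274.8558, 193.3758]), 0: array([268.9465, 188.1706]), 41.5: array([262.1527, 182.1862]), 136: array([247.4881, 169.2689])}
tip 247.0 164.0 1
```

View pics/s18z.png

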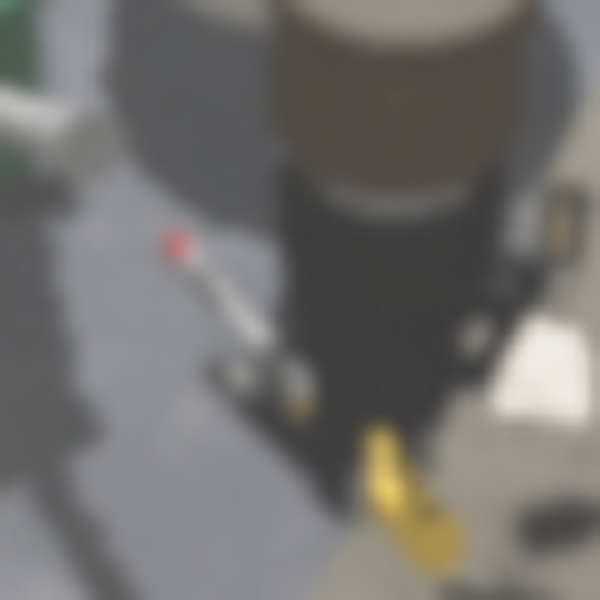

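Request:
send_rows --series '[{"dx": -0.012, "dy": 0.006, "dz": 0, "yaw": 0, "grip": 0.01}, {"dx": -0.032, "dy": 0.017, "dz": -0.002, "yaw": 0, "grip": 0.01}, {"dx": -0.054, "dy": 0.029, "dz": -0.004, "yaw": 0, "grip": 0.01}, {"dx": -0.076, "dy": 0.041, "dz": -0.006, "yaw": 0, "grip": 0.01}, {"dx": -0.098, "dy": 0.053, "dz": -0.008, "yaw": 0, "grip": 0.01}, {"dx": -0.116, "dy": 0.062, "dz": -0.008, "yaw": 0, "grip": 0.01}, {"dx": -0.125, "dy": 0.067, "dz": -0.008, "yaw": 0, "grip": 0.01}, {"dx": -0.128, "dy": 0.0685, "dz": -0.008, "yaw": 0, "grip": 0.01}]'

```text
clock: 23.9
position: [0.453, -0.0742, 0.2652]
eef_rot: [0.0, -0.598, 0.801, -0.0]
force: [0.8, 0.2, -2.0]
width: 0.0169
```

```bash
python3 look.py 19
python3 - <<'E'
from pr import *
s=get_state()
for th in (-10,-5,0,5): print(th,rodpts(s["position"],73.4,th,.014))
print("tile",proj(S,[.4894,.0464,.008]))
im=cv2.imread("pics/scene19.png");hsv=cv2.cvtColor(im,cv2.COLOR_BGR2HSV)
crop("pics/scene19.png","pics/s19z.png",140,140,270,240,6)
E
```

```text
24.0 [ 0.4536 -0.0744  0.2651] 0.0170170944451967 [-0.1225 -0.4693 -1.3203]
heading 73.44472147567872 tilt [-0.0002 -0.0007 -1.    ]
-10 {-35: array([234.9404, 210.2891]), 0: array([229.4553, 202.5024]), 41.5: array([223.0752, 193.4451]), 136: array([209.0265, 173.5012])}
-5 {-35: array([235.0113, 209.6039]), 0: array([229.4721, 202.3039]), 41.5: array([223.0504, 193.841 ]), 136: array([208.991 , 175.3126])}
0 {-35: array([235.0228, 208.8372]), 0: array([229.4721, 202.0832]), 41.5: array([223.0575, 194.2781]), 136: array([209.0897, 177.2823])}
5 {-35: array([234.9743, 207.9944]), 0: array([229.4554, 201.8419]), 41.5: array([223.0965, 194.753 ]), 136: array([209.3199, 179.3949])}
tile [210.0027 195.3728]
```

View pics/s19z.png

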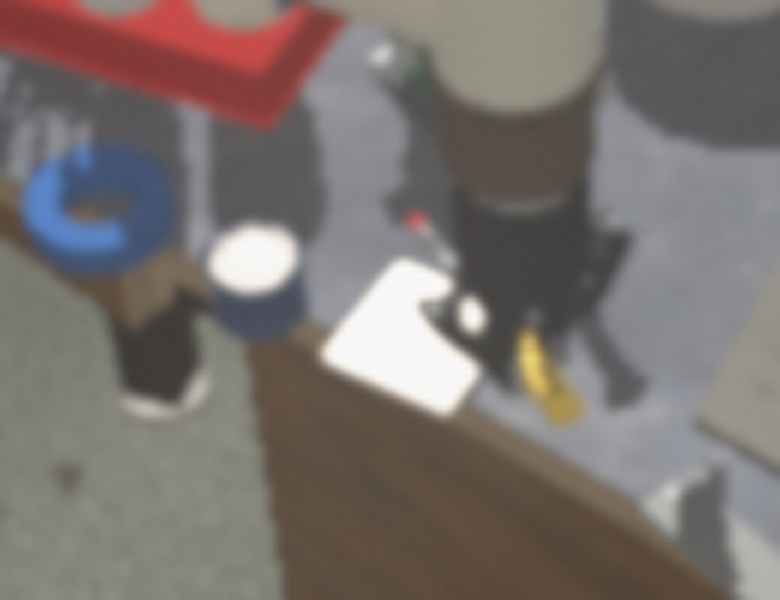

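View pics/top19.png

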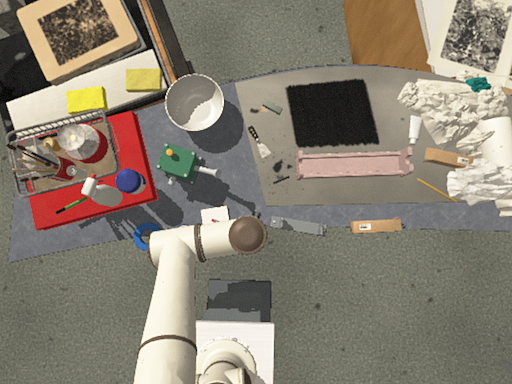

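Run:
```python
from pr import *
T=get_calibration("top")
im=cv2.imread("pics/top19.png");hsv=cv2.cvtColor(im,cv2.COLOR_BGR2HSV)
m=cv2.inRange(hsv,(172,90,100),(180,255,255))|cv2.inRange(hsv,(0,90,100),(8,255,255))
ys,xs=np.nonzero(m[205:232,200:230]);u,v=xs.mean()+200,ys.mean()+205;print(u,v,len(xs),onz(T,u,v,.112))
im=cv2.imread("pics/scene19.png");hsv=cv2.cvtColor(im,cv2.COLOR_BGR2HSV)
m=cv2.inRange(hsv,(170,70,110),(180,255,255))|cv2.inRange(hsv,(0,70,110),(8,255,255))
ys,xs=np.nonzero(m[168:185,200:218]);u2,v2=xs.mean()+200,ys.mean()+168;print(u2,v2,len(xs))
print(tri(T,(u,v),S,(u2,v2)))
crop("pics/top19.png","pics/t19z.png",190,195,340,240,5)
```

```text
213.0 220.0 7 [0.4889 0.0405 0.112 ]
208.71428571428572 176.0 7
(array([0.4877, 0.0409, 0.1184]), np.float64(0.003105407576152802))
```

View pics/t19z.png

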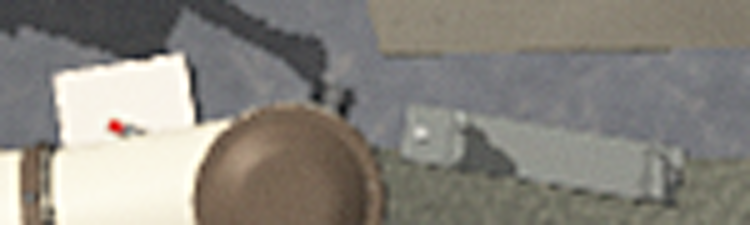

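Request:
send_rows --series '[{"dx": 0, "dy": 0, "dz": 0, "yaw": 0, "grip": 0.01}, {"dx": 0, "dy": 0, "dz": 0, "yaw": 0, "grip": 0.01}, {"dx": 0, "dy": 0, "dz": 0, "yaw": 0, "grip": 0.01}, {"dx": 0, "dy": 0, "dz": 0, "yaw": 0, "grip": 0.01}, {"dx": 0, "dy": 0, "dz": 0, "yaw": 0, "grip": 0.01}, {"dx": 0, "dy": 0, "dz": 0, "yaw": 0, "grip": 0.01}, {"dx": 0, "dy": 0, "dz": 0, "yaw": 0, "grip": 0.01}, {"dx": 0, "dy": 0, "dz": 0, "yaw": 0, "grip": 0.01}]'

```text
clock: 25.0
position: [0.4534, -0.0746, 0.2649]
eef_rot: [0.0, -0.598, 0.802, -0.0]
force: [0.4, 0.4, -0.6]
width: 0.0171
```

Run:
```python
from cell import *
s=get_state();print(s["clock"],s["position"],s["width"],abs(s["qd"]).max())
print(sign_off())
```

```text
25.0 [ 0.45342753 -0.07459968  0.26493293] 0.01705939717057252 0.002798291115824551
the job is handed in; nothing more can be done
None
```

The rod went into the guide tube until it stopped and was drawn out again. It is now held about level with its red tip over the white tile. I handed in at 25.0 s of 51; no verdict is reported.

**How it was tilted:** The moves cannot tilt the tool. I turned the rod about 30° in the light grip (20–30 N) by levering its tip against the flare of the tube. I levelled it again on the tube's lower rim on the way out.

**Insertion:**
- Pushing the rod in met about 4 N or less until the end, then it stopped firmly at about 12–13 N along the bore. The highest force I saw was well under 40 N.
- I then opened the fingers: the rod stayed put, and the pictures put the collar at the mouth to within about 3 mm, the same as the limit. So step 1 rests on the firm stop, not on a direct measurement.
- At the stop the wrist moment rose to about 3 N m, more than I expected, so the rod was somewhat wedged in the bore. It fell to zero when I opened the fingers.

**Final checks:**
- **Tip position:** the middle of the red tip is about 6 mm sideways from the tile's centre. It is 0.11–0.12 m above the counter; the two camera rays disagreed by 3 mm there.
- **Level:** the pictures show the tip 2–4° up, within the 8° limit but not dead level.
- **Stillness and grip:** the joints were at rest, with the rod held between the fingers at 17 mm opening and 45 N.
- **Bystanders:** the last pictures showed nothing displaced, but I judged this by eye and did not measure it. In the last top view the arm hid the ink tin, and part of the tape roll.

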